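# Load the pod dryer and set it running

### The arm

A 7-joint arm with a two-finger parallel gripper is mounted at the origin on the work surface. World frame = base frame: x ahead of the robot, y to its left, z up, the work surface at z = 0. Lengths are in m, angles in rad, forces in N, time in s.
With the tool pointing down it reaches from about 0.4 to 0.875 m from the base axis. Payload 4.4 kg.
Tool frame: the origin (TCP) lies at the very end of the fingers, on their centre line; the grasp point (between the pads) lies env.hold_point_z behind it (env.hold_point_z is the distance from the TCP to the grasp point, in m); z points along the fingers, y is the line along which they close (so a half turn about z gives the same grasp; the last joint's range is limited). The gripper opens to 85 mm and grips with 20 to 120 N. Pads are 22 mm wide; open, the fingers measure 114 mm over their backs; the gripper's body (76 mm by 85 mm) begins 54 mm behind the grasp point. The pads swing forward as they close: fully open they stand 13 mm farther back than shut.
Start: joints at [-0.066, 0.628, 0.038, 1.517, -0.027, 0.996, -0.02], TCP at [0.65, 0, 0.231] pointing down, gripper open.
Joint ranges: [-3.06, 3.06], [-0.37, 2.12], [-1.25, 1.32], [0.18, 2.47], [-1.1, 4.24], [0.23, 1.98], [-2.94, 2.94]. Speed limits (rad/s): [2.57, 2.57, 3.14, 3.14, 3.14, 3.14, 3.14].

### API

Orientations are given as a unit quaternion [w, x, y, z].
In Python, from bench import sensors, vision, finish_job, env gives the robot as it stands. The module is installed in compiled form; this text tells all that it offers.
- The arm moves only by the shell command python3 -m pendant 'ROWS'. ROWS is JSON, a list of rows, each an object of numbers: "wx", "wy", "wz": the turn, a rotation vector about the world's x, y, z as a fraction of full scale; "tx", "ty", "tz": the shift along the world's x, y, z as a fraction of full scale; "jaw": the closure, from -1 (fully open) to 1 (shut). In form: [{"wx": .., "wy": .., "wz": .., "tx": .., "ty": .., "tz": .., "jaw": ..}, ...]. A call has 1 to 5 rows; each row is the pose to reach, as a shift and turn from the pose commanded when the call began; what a row does not reach only later rows make up. Full scale, the value 1, is 200 mm for a shift and 60 degrees for a turn. A row lasts 1/8 s, in which the tool goes at most 62.5 mm and 10.7 degrees, less where a joint would pass 70% of its speed; a pose out of reach is approached as far as the arm can. A call with a number of a shift or a turn outside -1 to 1 is refused whole. A call with a gripper value outside its range is refused whole. The fingers move at their own pace and stop on an object; the grip force is fixed at half the most. Time passes only in rows, so rows that repeat a pose let the fingers close. It gives the time, the measured TCP pose, the force, the opening and the grip force at its end, in the units of the state.
- sensors.sense(): the state, without advancing time (a new reading comes with each control period).
- vision.camera(name): name is "scene" or "side" or "wrist"; returns the picture (384x512x3 uint8, red, green, blue); there is no depth.
- vision.camera_params(name): a dict with "fovy" (degrees; the focal length in pixels is half the picture's height over the tangent of half this angle, whatever the lens; pixels are square), "cx", "cy" (the principal point, pixels), "eye" and "rotation" of the camera in the world. Camera axes: x right, y down, z forward; pixel columns grow to the right and rows downward; lengths in m; the calibration is good to about 2 mm. A picture is of the moment at which its call begins: read the wrist's pose just before it. camera_params takes no time and is no camera call; for the wrist camera it gives the pose at the moment of the call.
- finish_job(): hands the job in; it is judged then, once.
The state is a dict: "clock": time; "qpos": joint angles; "joint_velocities": joint speeds; "effort": joint torques, N m; "tool_pos": TCP position; "tcp_rot": TCP orientation; "wrist_force": force on the tool from outside, world axes, zero at the start; "ft_torque": the same for the moment, N m; "width": finger opening in m; "grasp_force": force on a finger pad.
Only numpy, scipy, OpenCV 4.12 (cv2) and the standard library are available. Lean on these libraries where they do the work, as an engineer would, in place of code of your own. Each camera call takes 0.05 s, during which the arm holds its last target. There are 200 camera calls.

### The job

Recharge the moisture pods in the storeroom's pod dryer: turn its selector to the ring mark, then slide the clear cover fully open, put every pod lying on the bench into a well of its own, slide the cover fully shut again, and only then turn the selector to the single-dot mark. The selector has to stay on the ring mark as long as the cover is open. Leave the paint can, the wood offcuts and the screwdriver where they are, and let go of everything at the end.

Things in the scene. Friction and masses are not known exactly. Their poses are not given: they have to be found in the camera images.
- dryer: Pod dryer: white box fixed to the bench, 220 (x) by 400 (y) by 50 mm high, grey deck on top. Origin: centre of underside, z up, may be turned a little. On the deck from -y to +y: selector (axis at x 0, y -135 mm), 3 x 2 wells (around y 0), parking space of the open cover (y 70 to 194). Rails 28 mm high at x = +-105 (8 wide), y -65 to 200; thin fence 20 mm high across at y 74.
- selector (a joint): Angle of the selector (rad), growing clockwise seen from above, 0 to 2.25. Four detents, each with a black mark on the deck: 0 short bar, 0.75 ring (hollow circle), 1.5 single dot, 2.25 two dots. The pointer (white line on one end of the grip bar) shows towards dryer angle 1.125 - value, counter-clockwise from the dryer's x. Left within 0.2 rad of a mark it snaps to it.
- selector_grip (a point): Point on the selector's axis, 44 mm above the deck, where to grip it. Black knob: round skirt 52 mm across, 22 mm high; on it a grip bar 50 mm long, 14 wide, 28 tall (top 50 mm above the deck). The point's x runs along the bar to the pointer end; grip across the bar, along the point's y.
- cover (a joint): Travel of the clear sliding cover (m): 0 = fully shut over the wells, 0.132 = fully open; it slides along the dryer's +y and stays where it is left (friction about 1.5 N).
- cover_grip (a point): Grip point on the cover's handle, moving with the cover. Handle: black upright bar on the cover, 60 mm long (dryer x), 14 thick (dryer y), 26 tall; the point is 6 mm below its top, 20 mm above the plate. The clear plate with grey edges is 218 (x) by 124 (y) by 4 mm, its underside 30 mm above the deck.
- well0 (a point): Centre of the floor of well 0, at dryer x -58 mm, y -29 mm; a round recess 42 mm across, its floor 9 mm below the deck (41 mm above the bench).
- well1 (a point): Centre of the floor of well 1, at dryer x -58 mm, y 29 mm; a round recess 42 mm across, its floor 9 mm below the deck (41 mm above the bench).
- well2 (a point): Centre of the floor of well 2, at dryer x 0 mm, y -29 mm; a round recess 42 mm across, its floor 9 mm below the deck (41 mm above the bench).
- well3 (a point): Centre of the floor of well 3, at dryer x 0 mm, y 29 mm; a round recess 42 mm across, its floor 9 mm below the deck (41 mm above the bench).
- well4 (a point): Centre of the floor of well 4, at dryer x 58 mm, y -29 mm; a round recess 42 mm across, its floor 9 mm below the deck (41 mm above the bench).
- well5 (a point): Centre of the floor of well 5, at dryer x 58 mm, y 29 mm; a round recess 42 mm across, its floor 9 mm below the deck (41 mm above the bench).
- pod0: A moisture pod: squat white canister 34 mm across and 28 mm tall with a grey perforated cap, 40 g. Origin: its centre; z along its own axis. Stands on the bench, or is absent (None).
- pod1: A moisture pod: squat white canister 34 mm across and 28 mm tall with a grey perforated cap, 40 g. Origin: its centre; z along its own axis. Stands on the bench, or is absent (None).
- pod2: A moisture pod: squat white canister 34 mm across and 28 mm tall with a grey perforated cap, 40 g. Origin: its centre; z along its own axis. Stands on the bench, or is absent (None).
- pod3: A moisture pod: squat white canister 34 mm across and 28 mm tall with a grey perforated cap, 40 g. Origin: its centre; z along its own axis. Stands on the bench, or is absent (None).
- pod4: A moisture pod: squat white canister 34 mm across and 28 mm tall with a grey perforated cap, 40 g. Origin: its centre; z along its own axis. Stands on the bench, or is absent (None).
- can: A bystander: small paint can, 80 mm across, 70 mm tall. Origin: centre of its underside.
- offcuts: A bystander: two stacked wood offcuts, about 90 x 120 x 76 mm. Origin: centre of the underside.
- driver: A bystander: screwdriver lying on the bench, 200 mm long. Origin: under its middle.

How it is judged:
By the outcome, as a careful person would: the job done as asked, in the order asked, and still so for the second after the job is handed in, with the robot touching nothing.
Of pod0, pod1, pod2, pod3, pod4 only 3 to 5 are there at a start; the rules pass over those that are not, and their reading is None.
At some moment in a run one of pod0, pod1, pod2, pod3, pod4 may be knocked a few centimetres aside while the robot is not near it.
Once in a run the grip may slacken for a moment while it holds something.
It also fails if it takes over 210 s, if anything falls off the work surface, if the arm or the gripper's body presses on something with over 40 N, if the wrist force passes 120 N, or if a joint passes its speed limit or range.

## Working session

There is one attempt and no reset: what is moved stays moved. The work goes in short steps, Python scripts to look and compute and a shell command to move; the robot and the scene stay as the last step left them, time stands still between calls to the robot, and variables do not carry over. Pictures are saved under pics/ and viewed, at most 14 in all, crops included, and the job is handed in when it is done.

```bash
mkdir -p pics; cat > h.py <<'E'
import numpy as np, cv2
from bench import sensors, vision, finish_job, env
def snap(name,fn):
    p=vision.camera_params(name); im=vision.camera(name)
    cv2.imwrite('pics/'+fn,cv2.cvtColor(im,cv2.COLOR_RGB2BGR)); return im,p
def K(p):
    f=192/np.tan(np.radians(p['fovy'])/2); return f,p['cx'],p['cy']
def R(p):
    return np.array(p['rotation']).reshape(3,3)
def ray(p,u,v,z):
    f,cx,cy=K(p); d=R(p)@np.array([(u-cx)/f,(v-cy)/f,1]); e=np.array(p['eye']); return e+d*(z-e[2])/d[2]
def proj(p,X):
    f,cx,cy=K(p); c=R(p).T@(np.array(X)-np.array(p['eye'])); return np.array([cx+f*c[0]/c[2],cy+f*c[1]/c[2]])
E
python3 - <<'E'
from h import *
ims=[]
for n in("scene","side","wrist"):
    im,p=snap(n,n+'0.png'); print(n,p)
print(sensors.sense(),env.hold_point_z)
E
```

```text
scene {'fovy': 48.95559879140981, 'cx': 253.80292772029213, 'cy': 191.41632793083605, 'eye': array([ 0.95401565, -0.58291111,  0.89359594]), 'rotation': array([-0.36014656,  0.89425197,  0.24871368, -0.09353808])}
side {'fovy': 43.086218662880185, 'cx': 245.98623301836633, 'cy': 188.47511881981302, 'eye': array([ 0.05844997, -0.92960844,  1.09155638]), 'rotation': array([-0.40225546,  0.8854838 , -0.21411561,  0.09090367])}
wrist {'fovy': 58.598209801650334, 'cx': 249.89246988840264, 'cy': 193.969664774708, 'eye': array([0.65070567, 0.07305048, 0.37395323]), 'rotation': array([ 1.45267619e-01,  9.89392182e-01, -8.66120456e-05, -6.48731445e-04])}
{'clock': 0.15, 'qpos': array([-0.06578615,  0.62912753,  0.03845411,  1.5181156 , -0.02702406,
        0.99628877, -0.02001768]), 'joint_velocities': array([ 1.12784725e-03, -7.65714934e-04, -8.61220582e-06, -3.39791208e-03,
        6.69818473e-05,  3.24259188e-04,  1.10454971e-03]), 'effort': array([ 2.19518879e-03, -5.63800478e+01,  1.22790758e+00, -1.93650573e+01,
        1.11919764e-02,  7.40401709e-03, -1.44664841e-05]), 'tool_pos': array([6.49541744e-01, 2.81552095e-05, 2.30611665e-01]), 'tcp_rot': array([-5.06615647e-04,  7.07123831e-01,  7.07089373e-01, -4.98682071e-04]), 'wrist_force': array([ 0.004796  ,  0.59647749, -0.25734645]), 'ft_torque': array([-0.01774122,  0.00491675, -0.03707527]), 'grasp_force': 0.0, 'width': 0.08550556705497632} 0.0187
```

```bash
python3 - <<'E'
s=open('h.py').read().replace("return np.array(p['rotation']).reshape(3,3)","w,x,y,z=p['rotation']; from scipy.spatial.transform import Rotation as Q; return Q.from_quat([x,y,z,w]).as_matrix()")
open('h.py','w').write(s)
import cv2,numpy as np
cv2.imwrite('pics/scene0b.png',cv2.resize(cv2.imread('pics/scene0.png'),(800,600),interpolation=cv2.INTER_CUBIC))
cv2.imwrite('pics/side0b.png',cv2.resize(cv2.imread('pics/side0.png'),(800,600),interpolation=cv2.INTER_CUBIC))
E
```

```text
(no output)
```

View pics/scene0b.png

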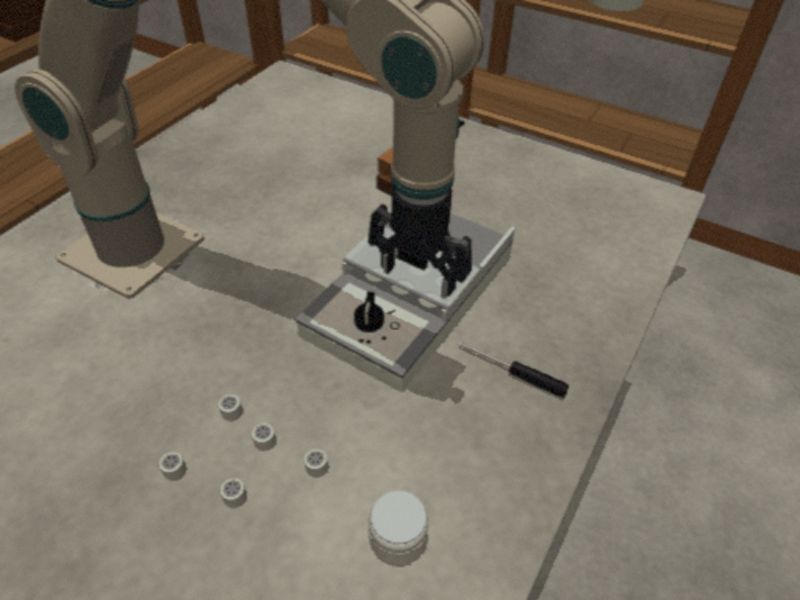

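View pics/side0b.png

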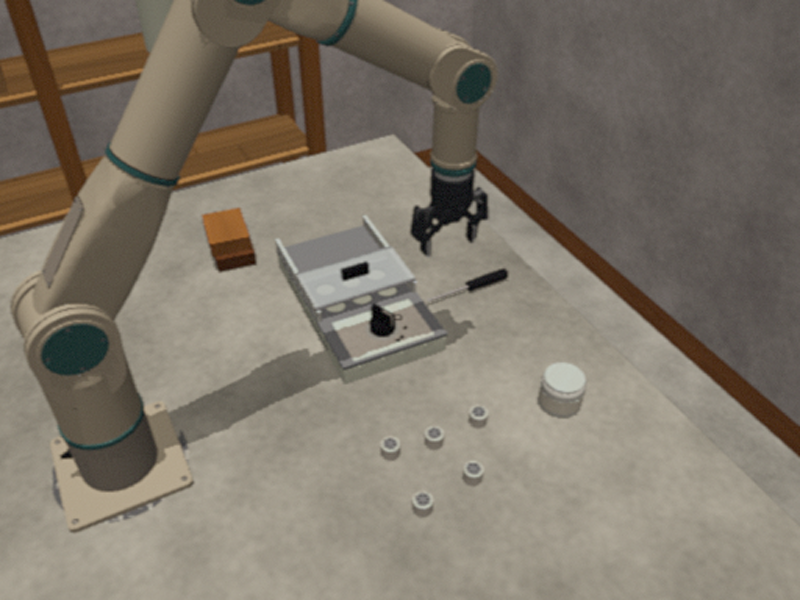

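```bash
python3 - <<'E'
from h import *
ps=vision.camera_params('scene'); pd=vision.camera_params('side')
k=.64
for n,u,v,z in[('-x-y',298,319,.05),('+x-y',405,373,.05),('rail end top +x',513,230,.078),('knob',373,294,.1)]: print('scene',n,ray(ps,u*k,v*k,z))
for n,u,v,z in[('-x-y',343,368,.05),('+x-y',443,338,.05),('rail+',365,220,.078),('rail-',278,242,.078),('knob',378,308,.1),('handle',355,267,.110)]: print('side',n,ray(pd,u*k,v*k,z))
for a in[(229,402),(263,431),(171,459),(232,486),(316,457),]: print('S',ray(ps,a[0]*k,a[1]*k,.028))
for a in[(390,442),(434,431),(479,410),(423,496),(474,466)]: print('D',ray(pd,a[0]*k,a[1]*k,.028))
cv2.imwrite('pics/wrist0b.png',cv2.resize(cv2.imread('pics/wrist0.png'),(800,600),interpolation=cv2.INTER_CUBIC))
E
```

```text
scene -x-y [ 0.42970128 -0.01464724  0.05      ]
scene +x-y [ 0.64508483 -0.01908421  0.05      ]
scene rail end top +x [0.659416  0.3636972 0.078    ]
scene knob [0.53403799 0.06245749 0.1       ]
side -x-y [ 0.42148699 -0.01670344  0.05      ]
side +x-y [ 0.62759085 -0.03408479  0.05      ]
side rail+ [0.64752922 0.3544464  0.078     ]
side rail- [0.44218854 0.36938438 0.078     ]
side knob [0.53035284 0.05270864 0.1       ]
side handle [0.53952879 0.17590175 0.11      ]
S [ 0.42895747 -0.19782825  0.028     ]
S [ 0.50811309 -0.21182784  0.028     ]
S [ 0.42308775 -0.31922213  0.028     ]
S [ 0.52790994 -0.30621645  0.028     ]
S [ 0.60294485 -0.2063981   0.028     ]
D [ 0.42863812 -0.19494426  0.028     ]
D [ 0.50834767 -0.2092021   0.028     ]
D [ 0.6040343  -0.20510999  0.028     ]
D [ 0.42644167 -0.31669346  0.028     ]
D [ 0.53133559 -0.3046815   0.028     ]
```

View pics/wrist0b.png

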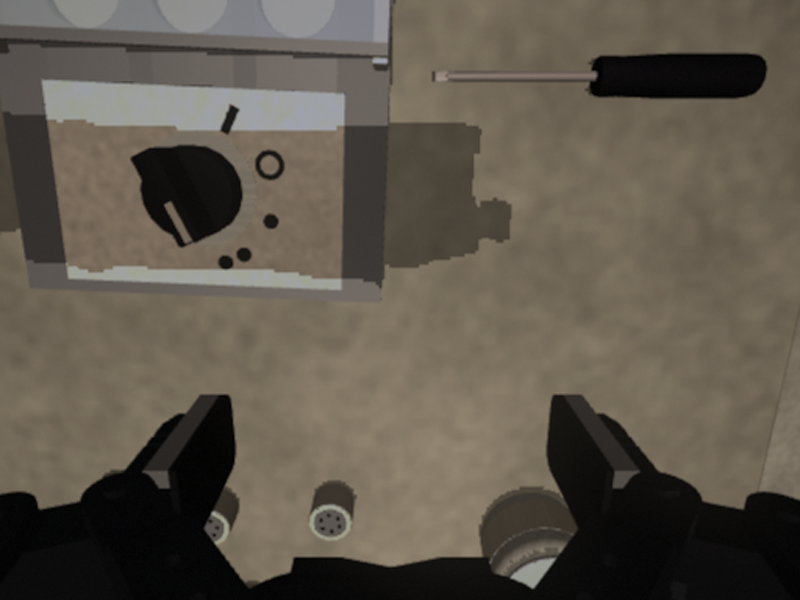

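```bash
python3 - <<'E'
from h import *
from scipy.optimize import least_squares
p=vision.camera_params('wrist'); k=.64
im=cv2.imread('pics/wrist0.png'); g=im.max(2)
def cen(u,v,r=11):
    u,v=u*k,v*k; y0,x0=int(v-r),int(u-r); w=g[y0:y0+2*r+1,x0:x0+2*r+1]; m=w<70
    n,l,s,c=cv2.connectedComponentsWithStats(m.astype(np.uint8)); i=l[r,r] or 1+np.argmax(s[1:,4]); print(s[i]); return c[i]+[x0,y0]
ring=cen(270,165); dot=cen(271,221,7); bar=cen(230,119); d2=(cen(226,262,6)+cen(244,255,6))/2
P=np.array([ray(p,*c,.05)[:2] for c in(bar,ring,dot,d2)]); print(P)
A=np.array([1.125,.375,-.375,-1.125])
def f(q): return (np.c_[q[0]+q[3]*np.cos(A+q[2]),q[1]+q[3]*np.sin(A+q[2])]-P).ravel()
r=least_squares(f,[.53,.05,0,.05]); print(r.x,np.abs(r.fun).max())
for c,z in[((30,290),.05),((381,300),.05),((187,243),.1),((135,155),.1)]: print(ray(p,c[0]*k,c[1]*k,z))
x,y,a,_=r.x
c=np.array([x,y])+.135*np.array([-np.sin(a),np.cos(a)]); print('centre',c)
E
```

```text
[  3   2  18  19 143]
[ 3  3  9  9 66]
[ 6  3 11 18 92]
[ 2  3  9  8 62]
[ 2  2  9  9 63]
[[0.55770676 0.08606833]
 [0.57918305 0.06092949]
 [0.57760369 0.02793974]
 [0.55393945 0.00496291]]
[ 0.53647976  0.04640843 -0.04676253  0.0450354 ] 7.223406079126526e-05
[ 0.42377732 -0.01561062  0.05      ]
[ 0.64442657 -0.02217884  0.05      ]
[0.54508094 0.02329327 0.1       ]
[0.52418721 0.067239   0.1       ]
centre [0.5427904  0.18126085]
```

```bash
python3 -m pendant '[{"tx":-0.284,"ty":0.116,"tz":-0.1,"wz":0.17,"jaw":-1},{"tx":-0.5675,"ty":0.232,"tz":-0.3,"wz":0.34,"jaw":-1},{"tx":-0.5675,"ty":0.232,"tz":-0.3,"wz":0.381,"jaw":-1},{"tx":-0.5675,"ty":0.232,"tz":-0.3,"wz":0.381,"jaw":-1}]'
python3 - <<'E'
from h import *
im,p=snap('wrist','w1.png'); print(sensors.sense()['tool_pos'],sensors.sense()['tcp_rot'])
cv2.imwrite('pics/w1b.png',cv2.resize(cv2.imread('pics/w1.png'),(800,600)))
E
```

```text
[6.49648184e-01 3.57091248e-05 2.30738669e-01] [-3.97679053e-04  7.07094327e-01  7.07119006e-01 -4.06631828e-04]schema error: expected keys wx, wy, wz, tx, ty, tz, jaw
```

View pics/w1b.png

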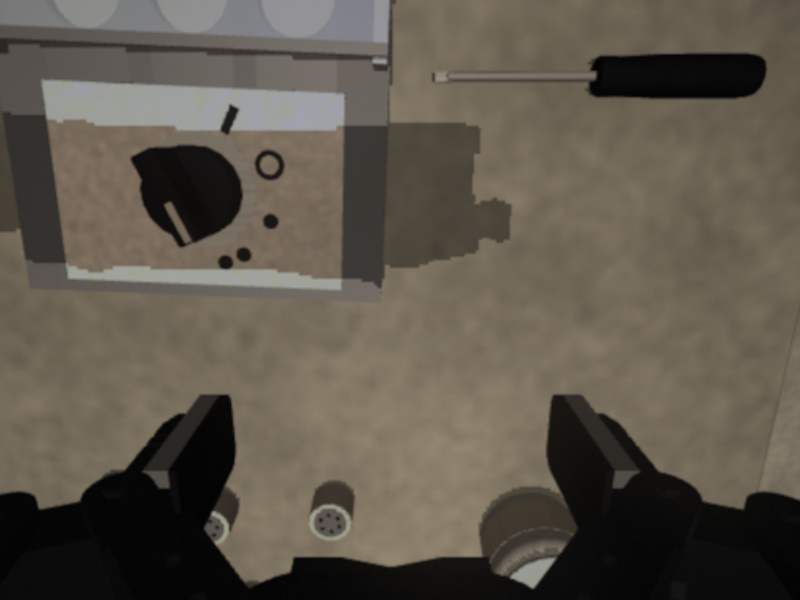

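The picture is the unmoved view: every row needs all the keys.

```bash
python3 -m pendant '[{"wx":0,"wy":0,"wz":0.17,"tx":-0.284,"ty":0.116,"tz":-0.1,"jaw":-1},{"wx":0,"wy":0,"wz":0.34,"tx":-0.5675,"ty":0.232,"tz":-0.3,"jaw":-1},{"wx":0,"wy":0,"wz":0.381,"tx":-0.5675,"ty":0.232,"tz":-0.3,"jaw":-1},{"wx":0,"wy":0,"wz":0.381,"tx":-0.5675,"ty":0.232,"tz":-0.3,"jaw":-1}]'
python3 - <<'E'
from h import *
im,p=snap('wrist','w2.png'); s=sensors.sense(); print(s['tool_pos'],s['tcp_rot'])
cv2.imwrite('pics/w2b.png',cv2.resize(cv2.imread('pics/w2.png'),(800,600)))
E
```

```text
clock: 0.7
tool_pos: [0.5367, 0.0465, 0.1713]
tcp_rot: [0.0, 0.553, 0.833, 0.0]
wrist_force: [0.3, 0.3, 0.9]
width: 0.0855
grasp_force: 0.0
[0.53824734 0.04606538 0.1718684 ] [1.01976053e-03 5.53676156e-01 8.32731214e-01 6.32447456e-04]
```

View pics/w2b.png

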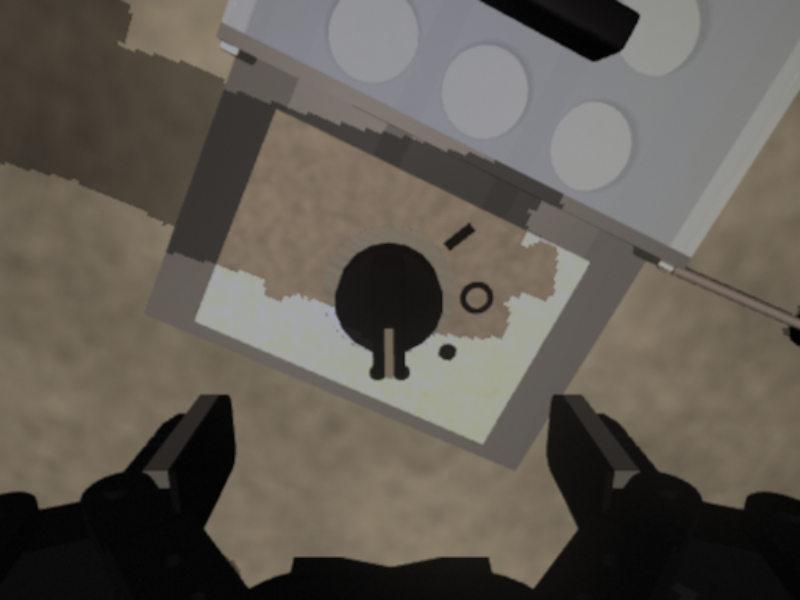

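```bash
python3 -m pendant '[{"wx":0,"wy":0,"wz":0,"tx":0,"ty":0,"tz":-0.24,"jaw":-1},{"wx":0,"wy":0,"wz":0,"tx":0,"ty":0,"tz":-0.475,"jaw":-1},{"wx":0,"wy":0,"wz":0,"tx":0,"ty":0,"tz":-0.475,"jaw":-1},{"wx":0,"wy":0,"wz":0,"tx":0,"ty":0,"tz":-0.475,"jaw":1},{"wx":0,"wy":0,"wz":0,"tx":0,"ty":0,"tz":-0.475,"jaw":1}]'
python3 -m pendant '[{"wx":0,"wy":0,"wz":0,"tx":0,"ty":0,"tz":0,"jaw":1},{"wx":0,"wy":0,"wz":0,"tx":0,"ty":0,"tz":0,"jaw":1},{"wx":0,"wy":0,"wz":0,"tx":0,"ty":0,"tz":0,"jaw":1},{"wx":0,"wy":0,"wz":0,"tx":0,"ty":0,"tz":0,"jaw":1}]'
```

```text
clock: 1.38
tool_pos: [0.5386, 0.0464, 0.0784]
tcp_rot: [0.002, 0.553, 0.833, 0.001]
wrist_force: [-0.0, 0.5, -1.0]
width: 0.0517
grasp_force: 0.0
clock: 1.88
tool_pos: [0.536, 0.046, 0.0774]
tcp_rot: [-0.0, 0.553, 0.833, -0.0]
wrist_force: [-3.4, -0.9, 9.2]
width: 0.0132
grasp_force: 59.1
```

```bash
python3 -m pendant '[{"wx":0,"wy":0,"wz":0.16,"tx":0,"ty":0,"tz":0.005,"jaw":1},{"wx":0,"wy":0,"wz":0.32,"tx":0,"ty":0,"tz":0.005,"jaw":1},{"wx":0,"wy":0,"wz":0.48,"tx":0,"ty":0,"tz":0.005,"jaw":1},{"wx":0,"wy":0,"wz":0.64,"tx":0,"ty":0,"tz":0.005,"jaw":1},{"wx":0,"wy":0,"wz":0.8,"tx":0,"ty":0,"tz":0.005,"jaw":1}]'
python3 -m pendant '[{"wx":0,"wy":0,"wz":0.16,"tx":0,"ty":0,"tz":0,"jaw":1},{"wx":0,"wy":0,"wz":0.32,"tx":0,"ty":0,"tz":0,"jaw":1},{"wx":0,"wy":0,"wz":0.48,"tx":0,"ty":0,"tz":0,"jaw":1},{"wx":0,"wy":0,"wz":0.632,"tx":0,"ty":0,"tz":0,"jaw":1},{"wx":0,"wy":0,"wz":0.632,"tx":0,"ty":0,"tz":0,"jaw":1}]'
python3 -m pendant '[{"wx":0,"wy":0,"wz":0,"tx":0,"ty":0,"tz":0,"jaw":1},{"wx":0,"wy":0,"wz":0,"tx":0,"ty":0,"tz":0,"jaw":1}]'
```

```text
clock: 2.5
tool_pos: [0.5362, 0.0463, 0.0775]
tcp_rot: [-0.0, 0.164, 0.987, -0.0]
wrist_force: [-1.2, 0.1, -1.0]
width: 0.0132
grasp_force: 59.3
clock: 3.12
tool_pos: [0.5361, 0.0466, 0.0775]
tcp_rot: [-0.0, -0.162, 0.987, 0.0]
wrist_force: [-1.3, 0.8, 1.5]
width: 0.0128
grasp_force: 59.8
clock: 3.38
tool_pos: [0.5361, 0.0466, 0.0775]
tcp_rot: [-0.0, -0.163, 0.987, -0.0]
wrist_force: [-2.3, 1.7, 2.2]
width: 0.0128
grasp_force: 59.9
```

```bash
python3 -m pendant '[{"wx":0,"wy":0,"wz":0,"tx":0,"ty":0,"tz":0,"jaw":-0.3},{"wx":0,"wy":0,"wz":0,"tx":0,"ty":0,"tz":0,"jaw":-0.3},{"wx":0,"wy":0,"wz":0,"tx":0,"ty":0,"tz":0.25,"jaw":-1},{"wx":0,"wy":0,"wz":-0.17,"tx":0,"ty":0,"tz":0.5,"jaw":-1},{"wx":0,"wy":0,"wz":-0.34,"tx":0.01,"ty":0.2,"tz":0.7,"jaw":-1}]'
python3 -m pendant '[{"wx":0,"wy":0,"wz":-0.018,"tx":0,"ty":0,"tz":0,"jaw":-1},{"wx":0,"wy":0,"wz":-0.018,"tx":0,"ty":0,"tz":0,"jaw":-1},{"wx":0,"wy":0,"wz":-0.018,"tx":0,"ty":0,"tz":0,"jaw":-1}]'
python3 - <<'E'
from h import *
im,p=snap('wrist','w3.png'); s=sensors.sense(); print(s['tool_pos'],s['tcp_rot'],p)
a=cv2.resize(cv2.imread('pics/w3.png'),(800,600)); cv2.imwrite('pics/w3b.png',a)
E
```

```text
clock: 4.0
tool_pos: [0.5395, 0.0828, 0.2189]
tcp_rot: [0.001, 0.021, 1.0, -0.001]
wrist_force: [2.0, 0.7, -0.5]
width: 0.0858
grasp_force: 0.0
clock: 4.38
tool_pos: [0.5378, 0.0849, 0.216]
tcp_rot: [-0.001, 0.024, 1.0, -0.001]
wrist_force: [0.6, -0.7, -0.4]
width: 0.0855
grasp_force: 0.0
[0.53788851 0.0850511  0.21603293] [-1.23659590e-03  2.40338821e-02  9.99710247e-01 -5.14215288e-04] {'fovy': 58.598209801650334, 'cx': 249.89246988840264, 'cy': 193.969664774708, 'eye': array([0.46615381, 0.08849751, 0.35965196]), 'rotation': array([0.10488269, 0.71631722, 0.6827321 , 0.09882379])}
```

View pics/w3b.png

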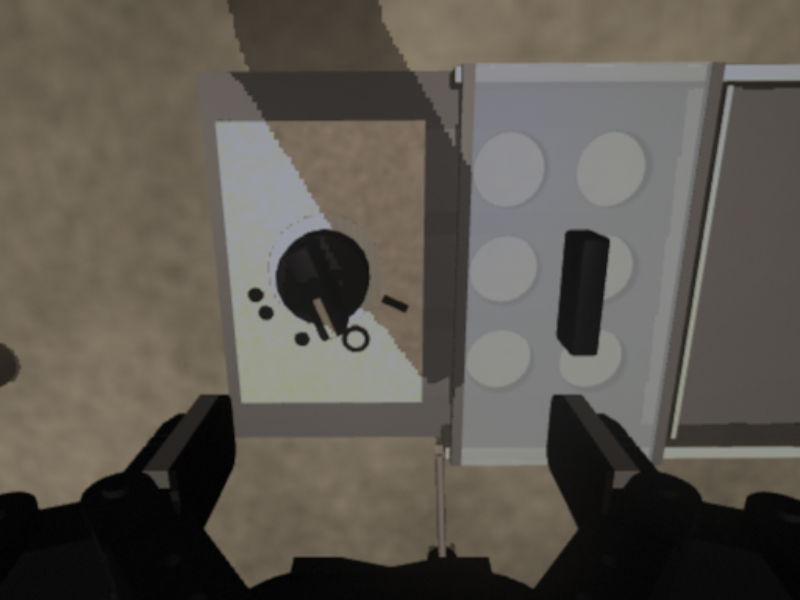

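```bash
cat >> h.py <<'E'
C=np.array([.5428,.1813]); YAW=-.0468
def D2W(x,y): c,s=np.cos(YAW),np.sin(YAW); return C+np.array([c*x-s*y,s*x+c*y])
def W2D(w): c,s=np.cos(YAW),np.sin(YAW); d=np.array(w[:2])-C; return np.array([c*d[0]+s*d[1],-s*d[0]+c*d[1]])
E
python3 - <<'E'
from h import *
from types import SimpleNamespace
p={'fovy': 58.598209801650334, 'cx': 249.89246988840264, 'cy': 193.969664774708, 'eye':np.array([0.46615381, 0.08849751, 0.35965196]), 'rotation':np.array([0.10488269, 0.71631722, 0.6827321 , 0.09882379])}
for u,v in[(608,238),(597,355)]: print('top R',W2D(ray(p,u*.64,v*.64,.11)))
for u,v in[(558,337),(566,232)]: print('bot L',W2D(ray(p,u*.64,v*.64,.084)))
for u,v in[(466,64),(451,464),(722,64),(658,464)]: print('plate',W2D(ray(p,u*.64,v*.64,.084)))
for y0 in(-.0,.005):
  for dx,dy,z in[(-.03,.007,.11),(.03,.007,.11),(-.03,-.007,.084),(.03,-.007,.084),(-.03,-.007,.11),(.03,-.007,.11)]: print(y0,proj(p,[*D2W(dx,y0+dy),z])/.64)
g=cv2.cvtColor(cv2.imread('pics/w3.png'),cv2.COLOR_BGR2GRAY)
print(g[180:190:4,350:396])
E
```

```text
top R [-0.02974075  0.00546046]
top R [0.02932364 0.00671381]
bot L [ 0.02928371 -0.00506866]
bot L [-0.02846685 -0.00600892]
plate [-0.10856629 -0.06082655]
plate [ 0.10901922 -0.06123249]
plate [-0.10836523  0.06057686]
plate [0.10906383 0.06093849]
-0.0 [611.34343113 237.44806003]
-0.0 [597.42425295 356.25430759]
-0.0 [564.35325982 229.04399393]
-0.0 [554.36116103 338.23105631]
-0.0 [581.51762081 237.48253748]
-0.0 [569.50241535 356.27432138]
0.005 [621.99710051 237.43574481]
0.005 [607.39773507 356.24715881]
0.005 [574.04245538 229.03249057]
0.005 [563.48447826 338.22390785]
0.005 [592.16894083 237.47022498]
0.005 [579.47383841 356.26717407]
[[126 126 126 125 126 126 126 126 106  57  20  21  22  20  20  19  21  20
   20  20  23  27  30  29  29  28  28  26  26  26  24  23  22  24  23  23
   21  95 134 140 141 140 141 141 141 140]
 [126 126 126 126 126 125 126 125  81  26  21  21  22  22  21  20  20  21
   19  21  24  27  28  28  28  27  26  25  24  24  24  23  23  22  23  23
   45 114 140 141 141 140 141 140 140 139]
 [126 126 126 126 126 126 125 125  78  23  21  21  20  20  21  20  20  21
   20  22  27  29  28  28  27  26  26  24  25  24  24  24  22  23  22  21
   77 125 140 140 140 140 135 127 120 115]]
```

```bash
python3 -m pendant '[{"wx":0,"wy":0,"wz":0,"tx":0.012,"ty":0.24,"tz":0,"jaw":-1},{"wx":0,"wy":0,"wz":0,"tx":0.0225,"ty":0.4775,"tz":-0.1,"jaw":-1},{"wx":0,"wy":0,"wz":0,"tx":0.0225,"ty":0.4775,"tz":-0.35,"jaw":-1},{"wx":0,"wy":0,"wz":0,"tx":0.0225,"ty":0.4775,"tz":-0.64,"jaw":-1},{"wx":0,"wy":0,"wz":0,"tx":0.0225,"ty":0.4775,"tz":-0.64,"jaw":-1}]'
python3 -m pendant '[{"wx":0,"wy":0,"wz":0,"tx":0,"ty":0,"tz":0,"jaw":1},{"wx":0,"wy":0,"wz":0,"tx":0,"ty":0,"tz":0,"jaw":1},{"wx":0,"wy":0,"wz":0,"tx":0,"ty":0,"tz":0,"jaw":1},{"wx":0,"wy":0,"wz":0,"tx":0,"ty":0,"tz":0,"jaw":1},{"wx":0,"wy":0,"wz":0,"tx":0,"ty":0,"tz":0,"jaw":1}]'
```

```text
clock: 5.05
tool_pos: [0.5392, 0.1796, 0.0848]
tcp_rot: [-0.005, 0.024, 1.0, -0.002]
wrist_force: [-0.1, -0.4, 1.0]
width: 0.0851
grasp_force: 0.0
clock: 5.68
tool_pos: [0.5437, 0.182, 0.0907]
tcp_rot: [0.001, 0.023, 1.0, 0.0]
wrist_force: [-1.3, -1.6, 6.3]
width: 0.0127
grasp_force: 58.8
```

```bash
python3 -m pendant '[{"wx":0,"wy":0,"wz":0,"tx":0.007,"ty":0.15,"tz":0,"jaw":1},{"wx":0,"wy":0,"wz":0,"tx":0.015,"ty":0.32,"tz":0,"jaw":1},{"wx":0,"wy":0,"wz":0,"tx":0.023,"ty":0.49,"tz":0,"jaw":1},{"wx":0,"wy":0,"wz":0,"tx":0.03,"ty":0.63,"tz":0,"jaw":1},{"wx":0,"wy":0,"wz":0,"tx":0.031,"ty":0.67,"tz":0,"jaw":1}]'
python3 -m pendant '[{"wx":0,"wy":0,"wz":0,"tx":0,"ty":0,"tz":0,"jaw":1},{"wx":0,"wy":0,"wz":0,"tx":0,"ty":0,"tz":0,"jaw":1},{"wx":0,"wy":0,"wz":0,"tx":0,"ty":0,"tz":0,"jaw":1}]'
```

```text
clock: 6.3
tool_pos: [0.5493, 0.3132, 0.0906]
tcp_rot: [-0.0, 0.023, 1.0, -0.004]
wrist_force: [-4.1, -15.2, 18.3]
width: 0.0127
grasp_force: 63.3
clock: 6.68
tool_pos: [0.5493, 0.3131, 0.0907]
tcp_rot: [0.0, 0.024, 1.0, -0.002]
wrist_force: [-2.7, -5.6, 9.8]
width: 0.012
grasp_force: 62.3
```

```bash
python3 -m pendant '[{"wx":0,"wy":0,"wz":0,"tx":0,"ty":0,"tz":0,"jaw":-0.5},{"wx":0,"wy":0,"wz":0,"tx":0,"ty":0,"tz":0,"jaw":-1},{"wx":0,"wy":0,"wz":0,"tx":0,"ty":0,"tz":0.25,"jaw":-1},{"wx":0,"wy":0,"wz":0,"tx":0,"ty":-0.1,"tz":0.5,"jaw":-1},{"wx":0,"wy":0,"wz":0,"tx":0,"ty":-0.4,"tz":0.8,"jaw":-1}]'
python3 -m pendant '[{"wx":0,"wy":0,"wz":-0.15,"tx":0,"ty":-0.3,"tz":0,"jaw":-1},{"wx":0,"wy":0,"wz":-0.3,"tx":0,"ty":-0.6,"tz":0,"jaw":-1},{"wx":0,"wy":0,"wz":-0.45,"tx":0,"ty":-0.9,"tz":0,"jaw":-1},{"wx":0,"wy":0,"wz":-0.6,"tx":0,"ty":-1,"tz":0,"jaw":-1}]'
python3 -m pendant '[{"wx":0,"wy":0,"wz":-0.15,"tx":0,"ty":-0.3,"tz":0,"jaw":-1},{"wx":0,"wy":0,"wz":-0.15,"tx":0,"ty":-0.6,"tz":0,"jaw":-1},{"wx":0,"wy":0,"wz":-0.15,"tx":0,"ty":-0.9,"tz":0,"jaw":-1},{"wx":0,"wy":0,"wz":-0.15,"tx":0,"ty":-1,"tz":0,"jaw":-1}]'
python3 -m pendant '[{"wx":0,"wy":0,"wz":0,"tx":0,"ty":-0.3,"tz":0,"jaw":-1},{"wx":0,"wy":0,"wz":0,"tx":0,"ty":-0.6,"tz":0,"jaw":-1},{"wx":0,"wy":0,"wz":0,"tx":0,"ty":-0.8,"tz":0,"jaw":-1},{"wx":0,"wy":0,"wz":0,"tx":0,"ty":-0.8,"tz":0,"jaw":-1},{"wx":0,"wy":0,"wz":0,"tx":0,"ty":-0.8,"tz":0,"jaw":-1}]'
python3 - <<'E'
from h import *
im,p=snap('wrist','w4.png'); s=sensors.sense(); print(s['tool_pos'],s['tcp_rot'],p)
a=cv2.resize(cv2.imread('pics/w4.png'),(800,600)); cv2.imwrite('pics/w4b.png',a)
for n in('scene','side'): snap(n,n+'4.png')
E
```

```text
clock: 7.3
tool_pos: [0.5489, 0.2542, 0.2353]
tcp_rot: [0.0, 0.021, 1.0, 0.002]
wrist_force: [1.0, 0.4, -0.7]
width: 0.0855
grasp_force: 0.0
clock: 7.8
tool_pos: [0.5491, 0.0467, 0.2334]
tcp_rot: [0.0, 0.337, 0.942, -0.001]
wrist_force: [-0.1, 0.6, 0.4]
width: 0.0858
grasp_force: 0.0
clock: 8.3
tool_pos: [0.5486, -0.1532, 0.2332]
tcp_rot: [0.0, 0.407, 0.913, -0.001]
wrist_force: [-0.9, 0.5, -0.5]
width: 0.0852
grasp_force: 0.0
clock: 8.93
tool_pos: [0.5498, -0.3062, 0.2332]
tcp_rot: [-0.0, 0.403, 0.915, 0.001]
wrist_force: [0.4, 1.2, 0.3]
width: 0.0859
grasp_force: 0.0
[ 0.54998419 -0.30567232  0.23341162] [-2.59280559e-04  4.02977092e-01  9.15209541e-01  9.44518056e-04] {'fovy': 58.598209801650334, 'cx': 249.89246988840264, 'cy': 193.969664774708, 'eye': array([ 0.50149278, -0.2526232 ,  0.37681513]), 'rotation': array([0.13460703, 0.92260733, 0.35757494, 0.05307383])}
```

View pics/w4b.png

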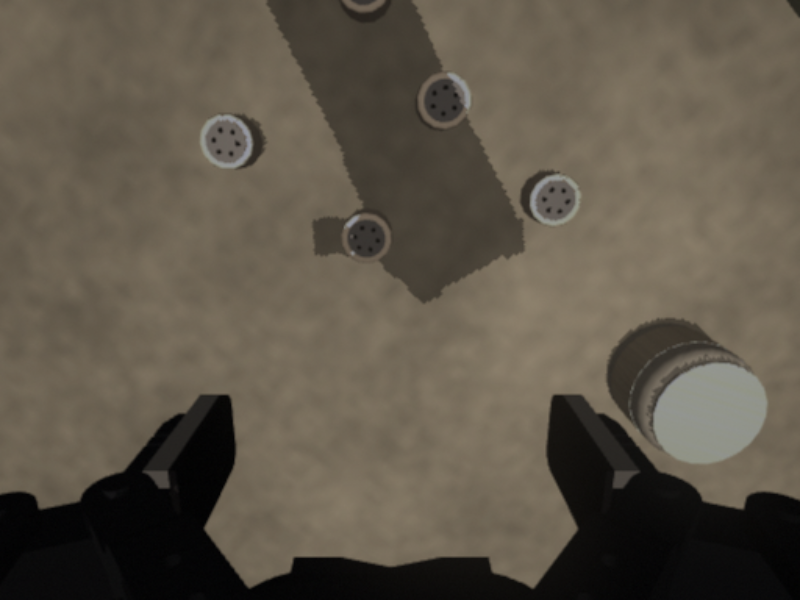

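```bash
python3 - <<'E'
from h import *
p={'fovy': 58.598209801650334, 'cx': 249.89246988840264, 'cy': 193.969664774708,'eye':np.array([ 0.50149278, -0.2526232 ,  0.37681513]), 'rotation':np.array([0.13460703, 0.92260733, 0.35757494, 0.05307383])}
g=cv2.cvtColor(cv2.imread('pics/w4.png'),cv2.COLOR_BGR2GRAY); G=cv2.resize(g,(1024,768),interpolation=cv2.INTER_CUBIC)
c=cv2.HoughCircles(G[:480],cv2.HOUGH_GRADIENT,1,60,param1=120,param2=22,minRadius=26,maxRadius=42)
for q in c[0]: print(q,q[:2]/2*1.5625,ray(p,(q[0]-.5)/2,(q[1]-.5)/2,.028))
for u,v in[(227,141),(366,237),(444,100),(554,199)]: print(ray(p,u*.64,v*.64,.028))
for i in range(6): print(i,D2W([-.058,0,.058][i//2],[-.029,.029][i%2]))
E
```

```text
[292.5 178.5  36.8] [228.51562 139.45312] [ 0.42545287 -0.31858263  0.028     ]
[569.5 129.5  35.8] [444.92188  101.171875] [ 0.50955551 -0.21151015  0.028     ]
[701.5 252.5  34.8] [548.0469  197.26562] [ 0.5988488  -0.20846141  0.028     ]
[467.5 305.5  32.1] [365.23438 238.67188] [ 0.52979762 -0.30774378  0.028     ]
[ 0.42563958 -0.31997733  0.028     ]
[ 0.5297959  -0.30659838  0.028     ]
[ 0.50900387 -0.21140704  0.028     ]
[ 0.60286023 -0.20662638  0.028     ]
0 [0.4835068  0.15504516]
1 [0.48622021 0.21298166]
2 [0.5414433  0.15233175]
3 [0.5441567  0.21026825]
4 [0.59937979 0.14961834]
5 [0.6020932  0.20755484]
```

```bash
python3 -m pendant '[{"wx":0,"wy":0,"wz":0,"tx":-0.1,"ty":-0.006,"tz":-0.3,"jaw":-1},{"wx":0,"wy":0,"wz":0,"tx":-0.1,"ty":-0.006,"tz":-0.6,"jaw":-1},{"wx":0,"wy":0,"wz":0,"tx":-0.1,"ty":-0.006,"tz":-0.85,"jaw":-1},{"wx":0,"wy":0,"wz":0,"tx":-0.1,"ty":-0.006,"tz":-1,"jaw":-1},{"wx":0,"wy":0,"wz":0,"tx":-0.1,"ty":-0.006,"tz":-1,"jaw":-1}]'
python3 -m pendant '[{"wx":0,"wy":0,"wz":0,"tx":0,"ty":0,"tz":-0.12,"jaw":-1},{"wx":0,"wy":0,"wz":0,"tx":0,"ty":0,"tz":-0.12,"jaw":-0.2},{"wx":0,"wy":0,"wz":0,"tx":0,"ty":0,"tz":-0.12,"jaw":1},{"wx":0,"wy":0,"wz":0,"tx":0,"ty":0,"tz":-0.12,"jaw":1},{"wx":0,"wy":0,"wz":0,"tx":0,"ty":0,"tz":-0.12,"jaw":1}]'
python3 -m pendant '[{"wx":0,"wy":0,"wz":0,"tx":0,"ty":0,"tz":0,"jaw":1},{"wx":0,"wy":0,"wz":0,"tx":0,"ty":0,"tz":0,"jaw":1}]'
```

```text
clock: 9.7
tool_pos: [0.528, -0.3072, 0.0315]
tcp_rot: [-0.002, 0.403, 0.915, 0.0]
wrist_force: [0.6, -0.0, 0.6]
width: 0.0858
grasp_force: 0.0
clock: 10.32
tool_pos: [0.5303, -0.3099, 0.0114]
tcp_rot: [0.001, 0.404, 0.915, -0.0]
wrist_force: [-0.5, -0.6, 6.4]
width: 0.0318
grasp_force: 59.1
clock: 10.58
tool_pos: [0.5303, -0.3099, 0.0114]
tcp_rot: [0.001, 0.404, 0.915, -0.0]
wrist_force: [-0.4, 1.5, 6.5]
width: 0.0316
grasp_force: 59.1
```

```bash
python3 -m pendant '[{"wx":0,"wy":0,"wz":0,"tx":0,"ty":0,"tz":0.2,"jaw":1},{"wx":0,"wy":0,"wz":0,"tx":0,"ty":0,"tz":0.45,"jaw":1},{"wx":0,"wy":0,"wz":0,"tx":-0.05,"ty":0.2,"tz":0.7,"jaw":1},{"wx":0,"wy":0,"wz":0,"tx":-0.1,"ty":0.45,"tz":0.75,"jaw":1},{"wx":0,"wy":0,"wz":0,"tx":-0.1,"ty":0.7,"tz":0.75,"jaw":1}]'
python3 -m pendant '[{"wx":0,"wy":0,"wz":0,"tx":-0.03,"ty":0.25,"tz":0,"jaw":1},{"wx":0,"wy":0,"wz":0,"tx":-0.05,"ty":0.5,"tz":0,"jaw":1},{"wx":0,"wy":0,"wz":0,"tx":-0.08,"ty":0.75,"tz":0,"jaw":1},{"wx":0,"wy":0,"wz":0,"tx":-0.1,"ty":1,"tz":0,"jaw":1}]'
python3 -m pendant '[{"wx":0,"wy":0,"wz":0,"tx":0,"ty":0.25,"tz":0,"jaw":1},{"wx":0,"wy":0,"wz":0,"tx":0,"ty":0.5,"tz":0,"jaw":1},{"wx":0,"wy":0,"wz":0,"tx":0,"ty":0.75,"tz":0,"jaw":1},{"wx":0,"wy":0,"wz":0,"tx":0,"ty":0.8,"tz":0,"jaw":1},{"wx":0,"wy":0,"wz":0,"tx":0,"ty":0.8,"tz":0,"jaw":1}]'
python3 - <<'E'
from h import *
im,p=snap('wrist','w5.png'); s=sensors.sense(); print(s['tool_pos'],s['tcp_rot'],p)
a=cv2.resize(cv2.imread('pics/w5.png'),(800,600)); cv2.imwrite('pics/w5b.png',a)
E
```

```text
clock: 11.2
tool_pos: [0.5094, -0.1687, 0.162]
tcp_rot: [0.002, 0.405, 0.914, 0.0]
wrist_force: [1.7, 0.5, 0.6]
width: 0.0321
grasp_force: 59.6
clock: 11.7
tool_pos: [0.4891, 0.0321, 0.1604]
tcp_rot: [0.001, 0.404, 0.915, 0.0]
wrist_force: [0.8, -0.5, -0.5]
width: 0.0318
grasp_force: 59.6
clock: 12.32
tool_pos: [0.4891, 0.1907, 0.16]
tcp_rot: [0.0, 0.404, 0.915, 0.0]
wrist_force: [0.4, -0.8, -1.1]
width: 0.032
grasp_force: 59.6
[0.48925016 0.1892158  0.15978169] [ 2.77754937e-04  4.04747650e-01  9.14428258e-01 -4.72353564e-04] {'fovy': 58.598209801650334, 'cx': 249.89246988840264, 'cy': 193.969664774708, 'eye': array([0.44080235, 0.24465424, 0.30337649]), 'rotation': array([0.13569247, 0.92254569, 0.35736762, 0.05277684])}
```

View pics/w5b.png

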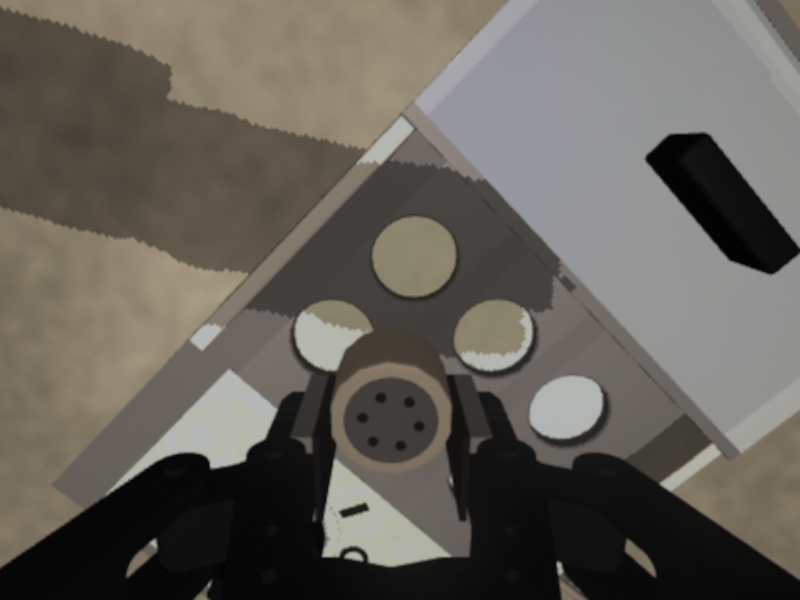

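```bash
cat >> h.py <<'E'
def cap(p,u,v,s): return ray(p,u*.64,v*.64,s['tool_pos'][2]-.0114+.028)
E
python3 - <<'E'
from h import *
p={'fovy': 58.598209801650334, 'cx': 249.89246988840264, 'cy': 193.969664774708,'eye': np.array([0.44080235, 0.24465424, 0.30337649]), 'rotation': np.array([0.13569247, 0.92254569, 0.35736762, 0.05277684])}
s=dict(tool_pos=[.4892,.1892,.1598])
print('cap',cap(p,391.5,417,s),'tcp',s['tool_pos'])
print('well1',ray(p,414*.64,257*.64,.05),D2W(-.058,.029), proj(p,[*D2W(-.058,.029),.05])/.64)
E
```

```text
cap [0.488019   0.19334502 0.1764    ] tcp [0.4892, 0.1892, 0.1598]
well1 [0.48498515 0.2131954  0.05      ] [0.48622021 0.21298166] [415.56564943 259.0137613 ]
```

```bash
python3 -m pendant '[{"wx":0,"wy":0,"wz":0,"tx":-0.0125,"ty":0.099,"tz":-0.1,"jaw":1},{"wx":0,"wy":0,"wz":0,"tx":-0.0125,"ty":0.099,"tz":-0.3,"jaw":1},{"wx":0,"wy":0,"wz":0,"tx":-0.0125,"ty":0.099,"tz":-0.42,"jaw":1},{"wx":0,"wy":0,"wz":0,"tx":-0.0125,"ty":0.099,"tz":-0.44,"jaw":1},{"wx":0,"wy":0,"wz":0,"tx":-0.0125,"ty":0.099,"tz":-0.44,"jaw":1}]'
python3 - <<'E'
from h import *
im,p=snap('wrist','w6.png'); s=sensors.sense(); print(s['tool_pos'],s['tcp_rot'],p)
a=cv2.imread('pics/w6.png')
cv2.imwrite('pics/w6b.png',cv2.resize(a[170:350,150:350],(800,720))[:600])
print(proj(p,[*D2W(-.058,.029),.05]))
E
```

```text
clock: 13.0
tool_pos: [0.4873, 0.2092, 0.072]
tcp_rot: [0.0, 0.405, 0.914, -0.0]
wrist_force: [0.5, 0.3, -0.2]
width: 0.0321
grasp_force: 59.6
[0.48759153 0.20964929 0.07241248] [5.64468623e-04 4.05054909e-01 9.14292096e-01 4.06094881e-04] {'fovy': 58.598209801650334, 'cx': 249.89246988840264, 'cy': 193.969664774708, 'eye': array([0.43915656, 0.26329774, 0.21543245]), 'rotation': array([0.1358476 , 0.92310619, 0.3558967 , 0.05251596])}
[251.92687331 229.07387045]
```

View pics/w6b.png

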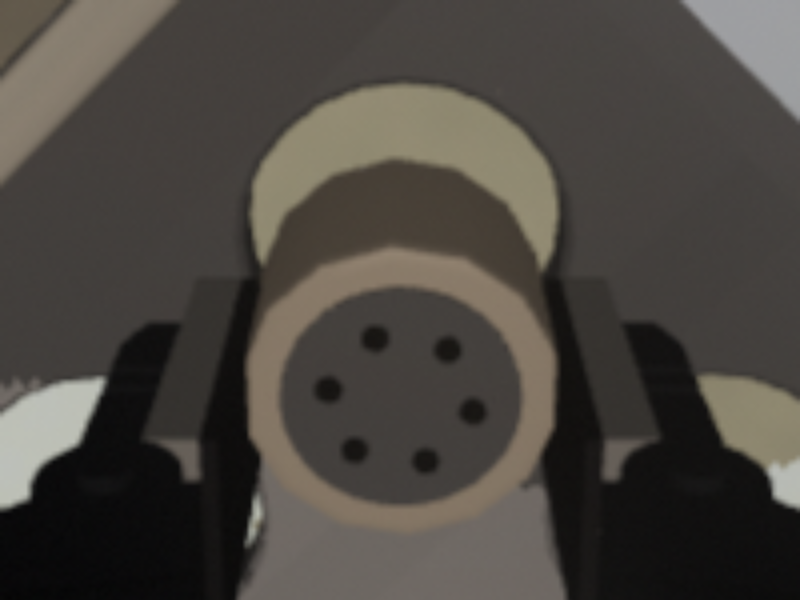

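```bash
python3 - <<'E'
from h import *
p=vision.camera_params('wrist')
a=ray(p,250,209.5,.061);b=ray(p,250.75,190.7,.05); P=np.array([-.676,.737])
print(a,b,(b-a)[:2]@P, 'cap', ray(p,150+401/4,170+388/4,.089), 'well',(b[:2]-.021*P),D2W(-.058,.029))
E
```

```text
[0.47600553 0.22355677 0.061     ] [0.47214631 0.22840395 0.05      ] 0.006181206364116954 cap [0.48636132 0.21222002 0.089     ] well [0.48634231 0.21292695] [0.48622021 0.21298166]
```

```bash
python3 -m pendant '[{"wx":0,"wy":0,"wz":0,"tx":-0.004,"ty":0.005,"tz":-0.03,"jaw":1},{"wx":0,"wy":0,"wz":0,"tx":-0.004,"ty":0.005,"tz":-0.06,"jaw":1},{"wx":0,"wy":0,"wz":0,"tx":-0.004,"ty":0.005,"tz":-0.085,"jaw":1},{"wx":0,"wy":0,"wz":0,"tx":-0.004,"ty":0.005,"tz":-0.085,"jaw":1}]'
python3 -m pendant '[{"wx":0,"wy":0,"wz":0,"tx":0,"ty":0,"tz":0,"jaw":-0.4},{"wx":0,"wy":0,"wz":0,"tx":0,"ty":0,"tz":0,"jaw":-0.4},{"wx":0,"wy":0,"wz":0,"tx":0,"ty":0,"tz":0,"jaw":-0.4},{"wx":0,"wy":0,"wz":0,"tx":0,"ty":0,"tz":0.25,"jaw":-0.4},{"wx":0,"wy":0,"wz":0,"tx":0.05,"ty":-0.1,"tz":0.5,"jaw":-0.4}]'
python3 - <<'E'
from h import *
im,p=snap('wrist','w7.png'); s=sensors.sense(); print(s['tool_pos'])
a=cv2.imread('pics/w7.png'); cv2.imwrite('pics/w7b.png',a)
snap('scene','scene7.png'); snap('side','side7.png')
E
```

```text
clock: 13.55
tool_pos: [0.4856, 0.2112, 0.054]
tcp_rot: [-0.0, 0.404, 0.915, -0.0]
wrist_force: [1.1, 0.1, -1.2]
width: 0.0319
grasp_force: 59.6
clock: 14.18
tool_pos: [0.4948, 0.1929, 0.1553]
tcp_rot: [-0.001, 0.403, 0.915, -0.0]
wrist_force: [0.7, -0.1, 0.2]
width: 0.0598
grasp_force: 0.0
[0.50054001 0.18954974 0.1615663 ]
```

View pics/w7b.png

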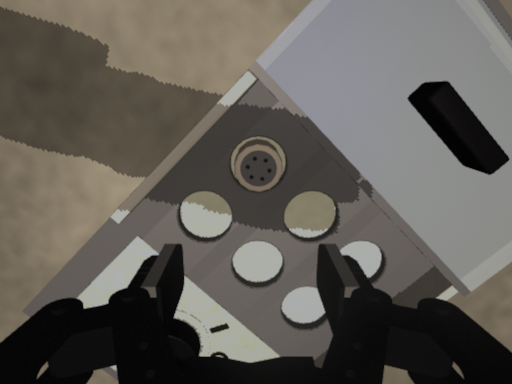

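```bash
cat >> h.py <<'E'
def circ(g,u,v,r,win,tol=.15):
    "refined circle centre near (u,v), radius about r (native px): best edge score on 2x picture"
    G=cv2.GaussianBlur(cv2.resize(g,None,fx=3,fy=3,interpolation=cv2.INTER_CUBIC),(5,5),0)
    x0,y0=max(0,int(3*(u-win-r))),max(0,int(3*(v-win-r))); W=G[y0:int(3*(v+win+r)),x0:int(3*(u+win+r))]
    c=cv2.HoughCircles(W,cv2.HOUGH_GRADIENT,1,30,param1=80,param2=12,minRadius=int(3*r*(1-tol)),maxRadius=int(3*r*(1+tol)))
    if c is None: return []
    return [((q[0]+x0-1)/3,(q[1]+y0-1)/3,q[2]/3) for q in c[0][:3]]
def pods(fn='v.png',guess=[]):
    im,p=snap('wrist',fn); s=sensors.sense(); g=im.max(2)
    for P in guess:
        u,v=proj(p,[*P,.028]); e=np.linalg.norm(np.array(p['eye'])-[*P,.028]); r=K(p)[0]*.017/e
        print(P,'px',u.round(),v.round(),[(np.round(ray(p,a,b,.028)[:2],4),round(c/r,2)) for a,b,c in circ(g,u,v,r,25)])
    print('tcp',s['tool_pos'],'t',s['clock'])
E
python3 -m pendant '[{"wx":0,"wy":0,"wz":0,"tx":0.05,"ty":-0.25,"tz":0.1,"jaw":-1},{"wx":0,"wy":0,"wz":0,"tx":0.1,"ty":-0.5,"tz":0.2,"jaw":-1},{"wx":0,"wy":0,"wz":0,"tx":0.15,"ty":-0.75,"tz":0.36,"jaw":-1},{"wx":0,"wy":0,"wz":0,"tx":0.25,"ty":-1,"tz":0.36,"jaw":-1}]'
python3 -m pendant '[{"wx":0,"wy":0,"wz":0,"tx":0,"ty":-0.25,"tz":0,"jaw":-1},{"wx":0,"wy":0,"wz":0,"tx":0,"ty":-0.5,"tz":0,"jaw":-1},{"wx":0,"wy":0,"wz":0,"tx":0,"ty":-0.75,"tz":0,"jaw":-1},{"wx":0,"wy":0,"wz":0,"tx":0,"ty":-1,"tz":0,"jaw":-1}]'
python3 -m pendant '[{"wx":0,"wy":0,"wz":0,"tx":0,"ty":-0.25,"tz":0,"jaw":-1},{"wx":0,"wy":0,"wz":0,"tx":0,"ty":-0.46,"tz":0,"jaw":-1},{"wx":0,"wy":0,"wz":0,"tx":0,"ty":-0.46,"tz":0,"jaw":-1},{"wx":0,"wy":0,"wz":0,"tx":0,"ty":-0.46,"tz":0,"jaw":-1}]'
python3 - <<'E'
from h import *
pods('v1.png',[(.4257,-.319),(.509,-.2114),(.6029,-.2066),(.4288,-.197)])
E
```

```text
clock: 14.82
tool_pos: [0.5466, -0.0094, 0.2277]
tcp_rot: [0.001, 0.404, 0.915, 0.001]
wrist_force: [0.4, 0.5, -0.9]
width: 0.0857
grasp_force: 0.0
clock: 15.32
tool_pos: [0.5452, -0.2094, 0.225]
tcp_rot: [-0.001, 0.404, 0.915, 0.0]
wrist_force: [0.3, -0.3, 1.2]
width: 0.0854
grasp_force: 0.0
clock: 15.82
tool_pos: [0.5456, -0.2991, 0.2251]
tcp_rot: [-0.001, 0.404, 0.915, 0.001]
wrist_force: [-0.8, 0.7, -0.3]
width: 0.0853
grasp_force: 0.0
(0.4257, -0.319) px 143.0 99.0 [(array([ 0.4196, -0.2933]), np.float64(1.01))]
(0.509, -0.2114) px 283.0 73.0 [(array([ 0.5098, -0.2107]), np.float64(0.86))]
(0.6029, -0.2066) px 355.0 137.0 [(array([ 0.6047, -0.2069]), np.float64(1.07))]
(0.4288, -0.197) px 229.0 -4.0 [(array([ 0.4311, -0.2005]), np.float64(0.88))]
tcp [ 0.5459868  -0.29851937  0.22551275] t 15.875
```

```bash
python3 -m pendant '[{"wx":0,"wy":0,"wz":0,"tx":-0.09,"ty":0.22,"tz":-0.1,"jaw":-1},{"wx":0,"wy":0,"wz":0,"tx":-0.18,"ty":0.4425,"tz":-0.3,"jaw":-1},{"wx":0,"wy":0,"wz":0,"tx":-0.18,"ty":0.4425,"tz":-0.6,"jaw":-1},{"wx":0,"wy":0,"wz":0,"tx":-0.18,"ty":0.4425,"tz":-0.9,"jaw":-1},{"wx":0,"wy":0,"wz":0,"tx":-0.18,"ty":0.4425,"tz":-1,"jaw":-1}]'
python3 -m pendant '[{"wx":0,"wy":0,"wz":0,"tx":0,"ty":0,"tz":-0.08,"jaw":-1},{"wx":0,"wy":0,"wz":0,"tx":0,"ty":0,"tz":-0.08,"jaw":-0.2},{"wx":0,"wy":0,"wz":0,"tx":0,"ty":0,"tz":-0.08,"jaw":1},{"wx":0,"wy":0,"wz":0,"tx":0,"ty":0,"tz":-0.08,"jaw":1},{"wx":0,"wy":0,"wz":0,"tx":0,"ty":0,"tz":-0.08,"jaw":1}]'
python3 -m pendant '[{"wx":0,"wy":0,"wz":0,"tx":0,"ty":0,"tz":0,"jaw":1},{"wx":0,"wy":0,"wz":0,"tx":0,"ty":0,"tz":0.2,"jaw":1},{"wx":0,"wy":0,"wz":0,"tx":0,"ty":0.1,"tz":0.45,"jaw":1},{"wx":0,"wy":0,"wz":0,"tx":0,"ty":0.4,"tz":0.7,"jaw":1},{"wx":0,"wy":0,"wz":0,"tx":0,"ty":0.7,"tz":0.75,"jaw":1}]'
```

```text
clock: 16.5
tool_pos: [0.5078, -0.2089, 0.0232]
tcp_rot: [-0.003, 0.403, 0.915, 0.0]
wrist_force: [0.7, -0.5, 0.4]
width: 0.0852
grasp_force: 0.0
clock: 17.12
tool_pos: [0.5108, -0.2125, 0.0121]
tcp_rot: [0.001, 0.404, 0.915, 0.0]
wrist_force: [-1.5, 0.1, 5.4]
width: 0.032
grasp_force: 59.0
clock: 17.75
tool_pos: [0.5116, -0.0841, 0.1605]
tcp_rot: [0.003, 0.406, 0.914, 0.001]
wrist_force: [1.2, 1.3, -0.4]
width: 0.0315
grasp_force: 59.6
```

```bash
cat >> h.py <<'E'
def held(fn,well,zg):
    "cap of the held pod and the well seen, world xy; zg: TCP height at grasp"
    im,p=snap('wrist',fn); s=sensors.sense(); g=im.max(2); zc=s['tool_pos'][2]-zg+.028
    for P in [s['tool_pos'][:2]]:
        u,v=proj(p,[*P,zc]); e=np.linalg.norm(np.array(p['eye'])-[*P,zc]); r=K(p)[0]*.017/e
        cs=circ(g,u,v,r,8,.2); print('cap px',cs,[np.round(ray(p,a,b,zc)[:2],4) for a,b,c in cs])
    w=D2W(*well); u,v=proj(p,[*w,.05]); e=np.linalg.norm(np.array(p['eye'])-[*w,.05]); r=K(p)[0]*.021/e
    cs=circ(g,u,v,r,8); print('well exp',w,[np.round(ray(p,a,b,.05)[:2],4) for a,b,c in cs])
    print('tcp',s['tool_pos'],'t',s['clock'],s['width'])
E
python3 -m pendant '[{"wx":0,"wy":0,"wz":0,"tx":0.05,"ty":0.25,"tz":0,"jaw":1},{"wx":0,"wy":0,"wz":0,"tx":0.1,"ty":0.5,"tz":0,"jaw":1},{"wx":0,"wy":0,"wz":0,"tx":0.15,"ty":0.75,"tz":0,"jaw":1},{"wx":0,"wy":0,"wz":0,"tx":0.17,"ty":1,"tz":0,"jaw":1}]'
python3 -m pendant '[{"wx":0,"wy":0,"wz":0,"tx":0,"ty":0.2,"tz":0,"jaw":1},{"wx":0,"wy":0,"wz":0,"tx":0,"ty":0.33,"tz":0,"jaw":1},{"wx":0,"wy":0,"wz":0,"tx":0,"ty":0.33,"tz":0,"jaw":1},{"wx":0,"wy":0,"wz":0,"tx":0,"ty":0.33,"tz":0,"jaw":1}]'
python3 - <<'E'
from h import *
held('h1.png',(0,.029),.0121)
# check method on the earlier hover picture w5
E
```

```text
clock: 18.25
tool_pos: [0.5447, 0.1177, 0.1582]
tcp_rot: [0.001, 0.405, 0.915, 0.001]
wrist_force: [0.4, -0.0, -0.5]
width: 0.0318
grasp_force: 59.6
clock: 18.75
tool_pos: [0.544, 0.1804, 0.1576]
tcp_rot: [0.0, 0.405, 0.914, -0.0]
wrist_force: [-0.7, -0.5, -0.6]
width: 0.0316
grasp_force: 59.6
cap px [(np.float32(249.5), np.float32(262.83334), np.float32(32.7)), (np.float32(249.5), np.float32(273.83334), np.float32(32.7)), (np.float32(244.5), np.float32(252.16667), np.float32(44.533337))] [array([0.5416, 0.1839]), array([0.545 , 0.1801]), array([0.5368, 0.1862])]
well exp [0.5441567  0.21026825] [array([0.5416, 0.2112])]
tcp [0.54411755 0.1799916  0.15748681] t 18.8 0.03171419984998869
```

```bash
cat >> h.py <<'E'
def dots(g,u,v,r):
    "mean of the six cap holes near (u,v), cap radius r px (native)"
    G=cv2.resize(g,None,fx=4,fy=4,interpolation=cv2.INTER_CUBIC)
    bh=cv2.morphologyEx(G,cv2.MORPH_BLACKHAT,cv2.getStructuringElement(cv2.MORPH_ELLIPSE,(int(r*1.6)|1,)*2))
    m=np.zeros_like(G); cv2.circle(m,(int(4*u),int(4*v)),int(4*r*1.0),255,-1)
    b=((bh>14)&(m>0)).astype(np.uint8); n,l,s,c=cv2.connectedComponentsWithStats(b); a0=(4*r*.11)**2*np.pi
    k=[i for i in range(1,n) if .25*a0<s[i,4]<3*a0 and max(s[i,2],s[i,3])<2.2*min(s[i,2],s[i,3])]
    d=c[k]/4 if k else np.zeros((0,2)); return len(k),(d.mean(0) if k else None),np.hypot(*(d-d.mean(0)).T).round(1) if k else None
E
python3 - <<'E'
from h import *
for fn,u,v,r in[('w5.png',250.6,266,36),('h1.png',249.5,268,36),('w6.png',250,267,38),('w4.png',145,90,17),('v1.png',283,73,17)]:
    g=cv2.imread('pics/'+fn).max(2); print(fn,dots(g,u,v,r))
p=vision.camera_params('wrist'); g=cv2.imread('pics/h1.png').max(2); c=dots(g,249.5,268,36)[1]
print(ray(p,*c,.1575-.0121+.028))
E
```

```text
w5.png (6, array([250.10682354, 269.95947158]), array([16.7, 17.2, 18.3, 18.2, 17. , 16.4]))
h1.png (6, array([250.09684204, 269.66221657]), array([16.4, 17.8, 17.9, 17.8, 17.6, 16.1]))
w6.png (8, array([249.98634026, 262.4991596 ]), array([33.8, 33.8, 10.1, 12.9, 18.7, 20.9, 23. , 23.5]))
w4.png (7, array([145.91823579,  88.8900901 ]), array([14.6,  7.5,  5.2,  9.2,  6.7, 10.1,  9.6]))
v1.png (6, array([283.29440191,  73.10271604]), array([8.5, 8.1, 8.3, 8.3, 8. , 8.5]))
[0.54394219 0.18135158 0.1734    ]
```

```bash
python3 -m pendant '[{"wx":0,"wy":0,"wz":0,"tx":0.001,"ty":0.1445,"tz":-0.1,"jaw":1},{"wx":0,"wy":0,"wz":0,"tx":0.001,"ty":0.1445,"tz":-0.25,"jaw":1},{"wx":0,"wy":0,"wz":0,"tx":0.001,"ty":0.1445,"tz":-0.4,"jaw":1},{"wx":0,"wy":0,"wz":0,"tx":0.001,"ty":0.1445,"tz":-0.42,"jaw":1},{"wx":0,"wy":0,"wz":0,"tx":0.001,"ty":0.1445,"tz":-0.43,"jaw":1}]'
python3 -m pendant '[{"wx":0,"wy":0,"wz":0,"tx":0,"ty":0,"tz":-0.03,"jaw":1},{"wx":0,"wy":0,"wz":0,"tx":0,"ty":0,"tz":-0.06,"jaw":1},{"wx":0,"wy":0,"wz":0,"tx":0,"ty":0,"tz":-0.08,"jaw":1},{"wx":0,"wy":0,"wz":0,"tx":0,"ty":0,"tz":-0.08,"jaw":1}]'
```

```text
clock: 19.42
tool_pos: [0.5448, 0.2101, 0.0718]
tcp_rot: [0.0, 0.405, 0.914, 0.0]
wrist_force: [1.2, -0.4, -1.2]
width: 0.0321
grasp_force: 59.6
clock: 19.92
tool_pos: [0.5439, 0.2109, 0.055]
tcp_rot: [-0.0, 0.404, 0.915, -0.0]
wrist_force: [0.1, -1.0, 0.1]
width: 0.0318
grasp_force: 59.6
```

```bash
cat >> h.py <<'E'
def look(fn,guess):
    im,p=snap('wrist',fn); s=sensors.sense(); g=im.max(2)
    for P in guess:
        z=P[2] if len(P)>2 else .028
        u,v=proj(p,[P[0],P[1],z]); e=np.linalg.norm(np.array(p['eye'])-[P[0],P[1],z]); r=K(p)[0]*.017/e
        n,c,d=dots(g,u,v,r*1.2)
        if n:
            n,c,d=dots(g,*c,r); print(P,n,c.round(1),d,ray(p,*c,z)[:2].round(4))
        else: print(P,'none')
    print('tcp',s['tool_pos'],'t',s['clock'],s['width'])
E
python3 -m pendant '[{"wx":0,"wy":0,"wz":0,"tx":0,"ty":0,"tz":0,"jaw":-0.4},{"wx":0,"wy":0,"wz":0,"tx":0,"ty":0,"tz":0,"jaw":-0.4},{"wx":0,"wy":0,"wz":0,"tx":0,"ty":0,"tz":0,"jaw":-0.4},{"wx":0,"wy":0,"wz":0,"tx":0,"ty":0,"tz":0.25,"jaw":-0.4},{"wx":0,"wy":0,"wz":0,"tx":0,"ty":-0.1,"tz":0.5,"jaw":-0.4}]'
python3 - <<'E'
from h import *
look('h2.png',[(*D2W(0,.029),.069),(*D2W(-.058,.029),.069)])
E
python3 -m pendant '[{"wx":0,"wy":0,"wz":0,"tx":0,"ty":-0.25,"tz":0.1,"jaw":-1},{"wx":0,"wy":0,"wz":0,"tx":0,"ty":-0.5,"tz":0.2,"jaw":-1},{"wx":0,"wy":0,"wz":0,"tx":0,"ty":-0.75,"tz":0.36,"jaw":-1},{"wx":0,"wy":0,"wz":0,"tx":0,"ty":-1,"tz":0.36,"jaw":-1}]'
python3 -m pendant '[{"wx":0,"wy":0,"wz":0,"tx":0,"ty":-0.25,"tz":0,"jaw":-1},{"wx":0,"wy":0,"wz":0,"tx":0,"ty":-0.5,"tz":0,"jaw":-1},{"wx":0,"wy":0,"wz":0,"tx":0,"ty":-0.75,"tz":0,"jaw":-1},{"wx":0,"wy":0,"wz":0,"tx":0,"ty":-1,"tz":0,"jaw":-1}]'
python3 -m pendant '[{"wx":0,"wy":0,"wz":0,"tx":0,"ty":-0.25,"tz":0,"jaw":-1},{"wx":0,"wy":0,"wz":0,"tx":0,"ty":-0.4,"tz":0,"jaw":-1},{"wx":0,"wy":0,"wz":0,"tx":0,"ty":-0.4,"tz":0,"jaw":-1},{"wx":0,"wy":0,"wz":0,"tx":0,"ty":-0.4,"tz":0,"jaw":-1}]'
python3 - <<'E'
from h import *
look('v2.png',[(.4257,-.319),(.4196,-.2933),(.6029,-.2066),(.4288,-.197)])
E
```

```text
clock: 20.55
tool_pos: [0.5436, 0.1927, 0.1561]
tcp_rot: [-0.001, 0.403, 0.915, 0.0]
wrist_force: [0.4, 0.5, -0.5]
width: 0.06
grasp_force: 0.0
(np.float64(0.5441567046219649), np.float64(0.21026824731613458), 0.069) 7 [266.5 181. ] [13.7 11.2 13.9  8.2 11.2  7.6 20.5] [0.5441 0.2103]
(np.float64(0.48622020998969573), np.float64(0.2129816565600645), 0.069) 8 [199.2 120. ] [22.4 12.1 15.5  7.  16.3  8.3 21.  13.7] [0.4827 0.2106]
tcp [0.5475882  0.18896971 0.16262673] t 20.6 0.05998423635066431
clock: 21.1
tool_pos: [0.5458, -0.0106, 0.2298]
tcp_rot: [0.003, 0.404, 0.915, 0.001]
wrist_force: [1.4, 0.0, 0.2]
width: 0.0855
grasp_force: 0.0
clock: 21.6
tool_pos: [0.544, -0.2107, 0.2273]
tcp_rot: [0.0, 0.404, 0.915, 0.0]
wrist_force: [-0.2, 0.9, -0.2]
width: 0.0854
grasp_force: 0.0
clock: 22.1
tool_pos: [0.5442, -0.2877, 0.227]
tcp_rot: [-0.0, 0.404, 0.915, 0.001]
wrist_force: [0.7, 0.2, 0.3]
width: 0.0857
grasp_force: 0.0
(0.4257, -0.319) none
(0.4196, -0.2933) 6 [146.9  82.4] [8.7 8.1 7.9 8.  8.  8.6] [ 0.418  -0.2936]
(0.6029, -0.2066) 5 [348.6 148.1] [ 9.2  8.9  7.1  5.4 15.5] [ 0.6062 -0.2072]
(0.4288, -0.197) 6 [221.4  11.7] [12.7 10.6  5.4  9.2  5.2 15.3] [ 0.4308 -0.2001]
tcp [ 0.54442598 -0.28722273  0.22717278] t 22.15 0.08572616235188418
```

```bash
python3 -m pendant '[{"wx":0,"wy":0,"wz":0,"tx":-0.3,"ty":-0.027,"tz":-0.1,"jaw":-1},{"wx":0,"wy":0,"wz":0,"tx":-0.6,"ty":-0.027,"tz":-0.2,"jaw":-1},{"wx":0,"wy":0,"wz":0,"tx":-0.63,"ty":-0.027,"tz":-0.5,"jaw":-1},{"wx":0,"wy":0,"wz":0,"tx":-0.63,"ty":-0.027,"tz":-0.8,"jaw":-1},{"wx":0,"wy":0,"wz":0,"tx":-0.63,"ty":-0.027,"tz":-1,"jaw":-1}]'
python3 -m pendant '[{"wx":0,"wy":0,"wz":0,"tx":0,"ty":0,"tz":-0.09,"jaw":-1},{"wx":0,"wy":0,"wz":0,"tx":0,"ty":0,"tz":-0.09,"jaw":-0.2},{"wx":0,"wy":0,"wz":0,"tx":0,"ty":0,"tz":-0.09,"jaw":1},{"wx":0,"wy":0,"wz":0,"tx":0,"ty":0,"tz":-0.09,"jaw":1},{"wx":0,"wy":0,"wz":0,"tx":0,"ty":0,"tz":-0.09,"jaw":1}]'
python3 -m pendant '[{"wx":0,"wy":0,"wz":0,"tx":0,"ty":0,"tz":0,"jaw":1},{"wx":0,"wy":0,"wz":0,"tx":0,"ty":0,"tz":0.2,"jaw":1},{"wx":0,"wy":0,"wz":0,"tx":0.1,"ty":0,"tz":0.45,"jaw":1},{"wx":0,"wy":0,"wz":0,"tx":0.2,"ty":0.3,"tz":0.7,"jaw":1},{"wx":0,"wy":0,"wz":0,"tx":0.3,"ty":0.6,"tz":0.75,"jaw":1}]'
```

```text
clock: 22.78
tool_pos: [0.418, -0.2925, 0.0256]
tcp_rot: [-0.001, 0.403, 0.915, 0.001]
wrist_force: [0.2, -1.6, 0.6]
width: 0.0856
grasp_force: 0.0
clock: 23.4
tool_pos: [0.4191, -0.2946, 0.0108]
tcp_rot: [0.001, 0.404, 0.915, -0.0]
wrist_force: [1.2, 1.8, 5.3]
width: 0.0321
grasp_force: 59.0
clock: 24.02
tool_pos: [0.4744, -0.1914, 0.1579]
tcp_rot: [0.003, 0.406, 0.914, 0.0]
wrist_force: [0.7, 0.7, -0.3]
width: 0.0318
grasp_force: 59.6
```

```bash
cat >> h.py <<'E'
def held2(fn,well,zg):
    im,p=snap('wrist',fn); s=sensors.sense(); z=s['tool_pos'][2]-zg+.028
    n,c,d=dots(im.max(2),250,268,36); X=ray(p,*c,z)[:2]; w=D2W(*well)
    print(n,c,d,'cap',X.round(4),'tx,ty',((w-X)/.2).round(4),'tz to .0435',(.0435-(s['tool_pos'][2]-zg))/.2,'tcp',s['tool_pos'],s['clock'],s['width'])
E
python3 -m pendant '[{"wx":0,"wy":0,"wz":0,"tx":0.03,"ty":0.25,"tz":0,"jaw":1},{"wx":0,"wy":0,"wz":0,"tx":0.03,"ty":0.5,"tz":0,"jaw":1},{"wx":0,"wy":0,"wz":0,"tx":0.03,"ty":0.75,"tz":0,"jaw":1},{"wx":0,"wy":0,"wz":0,"tx":0.03,"ty":1,"tz":0,"jaw":1}]'
python3 -m pendant '[{"wx":0,"wy":0,"wz":0,"tx":0,"ty":0.25,"tz":0,"jaw":1},{"wx":0,"wy":0,"wz":0,"tx":0,"ty":0.5,"tz":0,"jaw":1},{"wx":0,"wy":0,"wz":0,"tx":0,"ty":0.57,"tz":0,"jaw":1},{"wx":0,"wy":0,"wz":0,"tx":0,"ty":0.57,"tz":0,"jaw":1},{"wx":0,"wy":0,"wz":0,"tx":0,"ty":0.57,"tz":0,"jaw":1}]'
python3 - <<'E'
from h import *
held2('h3.png',(-.058,-.029),.0112)
E
```

```text
clock: 24.52
tool_pos: [0.4788, 0.0109, 0.1556]
tcp_rot: [0.001, 0.404, 0.915, 0.0]
wrist_force: [0.9, -0.5, -0.6]
width: 0.0316
grasp_force: 59.6
clock: 25.15
tool_pos: [0.4787, 0.1213, 0.1548]
tcp_rot: [0.0, 0.405, 0.914, -0.0]
wrist_force: [0.3, -0.8, 0.1]
width: 0.0321
grasp_force: 59.6
6 [250.14254661 272.16063035] [16.8 17.3 18.3 18.3 17.1 16.5] cap [0.479  0.1221] tx,ty [0.0223 0.1648] tz to .0435 -0.4999597230521265 tcp [0.4787862  0.12113432 0.15469194] 25.2 0.03209880757222044
```

```bash
python3 -m pendant '[{"wx":0,"wy":0,"wz":0,"tx":0.022,"ty":0.165,"tz":0,"jaw":1},{"wx":0,"wy":0,"wz":0,"tx":0.022,"ty":0.165,"tz":-0.2,"jaw":1},{"wx":0,"wy":0,"wz":0,"tx":0.022,"ty":0.165,"tz":-0.38,"jaw":1},{"wx":0,"wy":0,"wz":0,"tx":0.022,"ty":0.165,"tz":-0.41,"jaw":1},{"wx":0,"wy":0,"wz":0,"tx":0.022,"ty":0.165,"tz":-0.42,"jaw":1}]'
python3 -m pendant '[{"wx":0,"wy":0,"wz":0,"tx":0,"ty":0,"tz":-0.03,"jaw":1},{"wx":0,"wy":0,"wz":0,"tx":0,"ty":0,"tz":-0.06,"jaw":1},{"wx":0,"wy":0,"wz":0,"tx":0,"ty":0,"tz":-0.08,"jaw":1},{"wx":0,"wy":0,"wz":0,"tx":0,"ty":0,"tz":-0.08,"jaw":1}]'
```

```text
clock: 25.82
tool_pos: [0.4836, 0.1554, 0.0709]
tcp_rot: [0.0, 0.405, 0.914, -0.0]
wrist_force: [-0.5, 0.4, -0.5]
width: 0.0317
grasp_force: 59.6
clock: 26.32
tool_pos: [0.4829, 0.1562, 0.0544]
tcp_rot: [-0.0, 0.404, 0.915, -0.0]
wrist_force: [0.4, 1.0, -0.8]
width: 0.0316
grasp_force: 59.6
```

```bash
python3 -m pendant '[{"wx":0,"wy":0,"wz":0,"tx":0,"ty":0,"tz":0,"jaw":-0.4},{"wx":0,"wy":0,"wz":0,"tx":0,"ty":0,"tz":0,"jaw":-0.4},{"wx":0,"wy":0,"wz":0,"tx":0,"ty":0,"tz":0,"jaw":-0.4},{"wx":0,"wy":0,"wz":0,"tx":0,"ty":0,"tz":0.25,"jaw":-0.4},{"wx":0,"wy":0,"wz":0,"tx":0,"ty":-0.1,"tz":0.5,"jaw":-0.4}]'
python3 - <<'E'
from h import *
snap('wrist','h4.png')
E
python3 -m pendant '[{"wx":0,"wy":0,"wz":0,"tx":0.05,"ty":-0.25,"tz":0.1,"jaw":-1},{"wx":0,"wy":0,"wz":0,"tx":0.1,"ty":-0.5,"tz":0.2,"jaw":-1},{"wx":0,"wy":0,"wz":0,"tx":0.15,"ty":-0.75,"tz":0.36,"jaw":-1},{"wx":0,"wy":0,"wz":0,"tx":0.2,"ty":-1,"tz":0.36,"jaw":-1}]'
python3 -m pendant '[{"wx":0,"wy":0,"wz":0,"tx":0,"ty":-0.25,"tz":0,"jaw":-1},{"wx":0,"wy":0,"wz":0,"tx":0,"ty":-0.5,"tz":0,"jaw":-1},{"wx":0,"wy":0,"wz":0,"tx":0,"ty":-0.75,"tz":0,"jaw":-1},{"wx":0,"wy":0,"wz":0,"tx":0,"ty":-1,"tz":0,"jaw":-1},{"wx":0,"wy":0,"wz":0,"tx":0,"ty":-1,"tz":0,"jaw":-1}]'
python3 - <<'E'
from h import *
look('v3.png',[(.606,-.2072),(.603,-.2066),(.4308,-.2),(.4288,-.197)])
pods('v3b.png',[(.603,-.2066),(.4288,-.197)])
cv2.imwrite('pics/h4v3.png',np.hstack([cv2.resize(cv2.imread('pics/'+f),(400,300)) for f in('h4.png','v3.png')]))
E
```

```text
clock: 26.95
tool_pos: [0.4827, 0.1376, 0.1553]
tcp_rot: [-0.001, 0.403, 0.915, 0.0]
wrist_force: [2.1, 0.3, 0.4]
width: 0.0597
grasp_force: 0.0
clock: 27.5
tool_pos: [0.5249, -0.0655, 0.2291]
tcp_rot: [0.003, 0.404, 0.915, 0.001]
wrist_force: [0.8, 0.1, -0.0]
width: 0.0853
grasp_force: 0.0
clock: 28.12
tool_pos: [0.5214, -0.2695, 0.2262]
tcp_rot: [0.0, 0.408, 0.913, -0.002]
wrist_force: [-0.2, 1.7, -0.2]
width: 0.0857
grasp_force: 0.0
(0.606, -0.2072) 7 [349.9 172.5] [9.2 5.8 7.7 5.9 8.8 7.4 8.3] [ 0.6029 -0.2069]
(0.603, -0.2066) 7 [349.9 172.5] [9.2 5.8 7.7 5.9 8.8 7.4 8.3] [ 0.6029 -0.2069]
(0.4308, -0.2) 6 [228.2  41.7] [8.9 8.5 8.3 8.5 8.3 8.9] [ 0.4297 -0.1965]
(0.4288, -0.197) 6 [228.2  41.7] [8.9 8.5 8.3 8.5 8.3 8.9] [ 0.4297 -0.1965]
tcp [ 0.52213321 -0.26600623  0.22618572] t 28.175 0.08502458647355315
(0.603, -0.2066) px 347.0 175.0 [(array([ 0.6016, -0.2065]), np.float64(0.86))]
(0.4288, -0.197) px 224.0 44.0 [(array([ 0.4298, -0.1954]), np.float64(0.89))]
tcp [ 0.52263718 -0.26379125  0.2262081 ] t 28.225
```

View pics/h4v3.png

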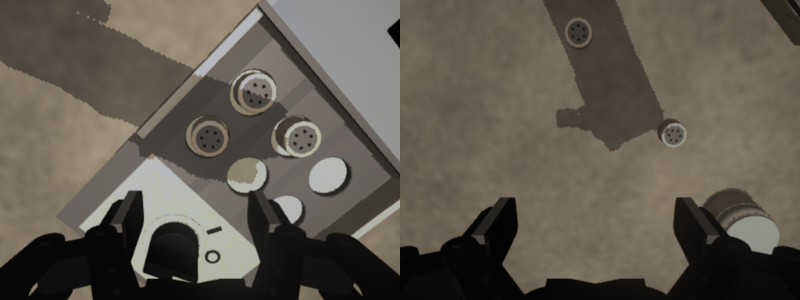

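```bash
python3 -m pendant '[{"wx":0,"wy":0,"wz":0,"tx":-0.23,"ty":0.17,"tz":-0.1,"jaw":-1},{"wx":0,"wy":0,"wz":0,"tx":-0.465,"ty":0.3425,"tz":-0.2,"jaw":-1},{"wx":0,"wy":0,"wz":0,"tx":-0.465,"ty":0.3425,"tz":-0.5,"jaw":-1},{"wx":0,"wy":0,"wz":0,"tx":-0.465,"ty":0.3425,"tz":-0.8,"jaw":-1},{"wx":0,"wy":0,"wz":0,"tx":-0.465,"ty":0.3425,"tz":-1,"jaw":-1}]'
python3 -m pendant '[{"wx":0,"wy":0,"wz":0,"tx":0,"ty":0,"tz":-0.09,"jaw":-1},{"wx":0,"wy":0,"wz":0,"tx":0,"ty":0,"tz":-0.09,"jaw":-0.2},{"wx":0,"wy":0,"wz":0,"tx":0,"ty":0,"tz":-0.09,"jaw":1},{"wx":0,"wy":0,"wz":0,"tx":0,"ty":0,"tz":-0.09,"jaw":1},{"wx":0,"wy":0,"wz":0,"tx":0,"ty":0,"tz":-0.09,"jaw":1}]'
python3 -m pendant '[{"wx":0,"wy":0,"wz":0,"tx":0,"ty":0,"tz":0,"jaw":1},{"wx":0,"wy":0,"wz":0,"tx":0,"ty":0,"tz":0.2,"jaw":1},{"wx":0,"wy":0,"wz":0,"tx":0.15,"ty":0,"tz":0.45,"jaw":1},{"wx":0,"wy":0,"wz":0,"tx":0.3,"ty":0.2,"tz":0.7,"jaw":1},{"wx":0,"wy":0,"wz":0,"tx":0.5,"ty":0.4,"tz":0.75,"jaw":1}]'
```

```text
clock: 28.85
tool_pos: [0.4298, -0.1929, 0.0249]
tcp_rot: [-0.001, 0.403, 0.915, 0.001]
wrist_force: [0.8, -0.4, -0.5]
width: 0.0853
grasp_force: 0.0
clock: 29.48
tool_pos: [0.4305, -0.1945, 0.0093]
tcp_rot: [0.0, 0.404, 0.915, 0.0]
wrist_force: [-1.3, 1.7, 4.4]
width: 0.0321
grasp_force: 59.5
clock: 30.1
tool_pos: [0.5302, -0.1173, 0.1613]
tcp_rot: [0.002, 0.406, 0.914, 0.0]
wrist_force: [1.4, 0.5, -1.2]
width: 0.0319
grasp_force: 59.6
```

```bash
python3 -m pendant '[{"wx":0,"wy":0,"wz":0,"tx":0.1,"ty":0.25,"tz":0,"jaw":1},{"wx":0,"wy":0,"wz":0,"tx":0.2,"ty":0.5,"tz":0,"jaw":1},{"wx":0,"wy":0,"wz":0,"tx":0.3,"ty":0.75,"tz":0,"jaw":1},{"wx":0,"wy":0,"wz":0,"tx":0.35,"ty":1,"tz":0,"jaw":1}]'
python3 -m pendant '[{"wx":0,"wy":0,"wz":0,"tx":0,"ty":0.25,"tz":0,"jaw":1},{"wx":0,"wy":0,"wz":0,"tx":0,"ty":0.45,"tz":0,"jaw":1},{"wx":0,"wy":0,"wz":0,"tx":0,"ty":0.45,"tz":0,"jaw":1},{"wx":0,"wy":0,"wz":0,"tx":0,"ty":0.45,"tz":0,"jaw":1},{"wx":0,"wy":0,"wz":0,"tx":0,"ty":0.45,"tz":0,"jaw":1}]'
python3 - <<'E'
from h import *
held2('h5.png',(.058,.029),.0105)
E
```

```text
clock: 30.6
tool_pos: [0.5997, 0.0855, 0.1583]
tcp_rot: [0.0, 0.404, 0.915, 0.0]
wrist_force: [0.3, -0.2, -0.3]
width: 0.0316
grasp_force: 59.6
clock: 31.22
tool_pos: [0.5991, 0.1716, 0.158]
tcp_rot: [0.0, 0.405, 0.914, -0.001]
wrist_force: [-0.3, -0.4, -0.5]
width: 0.0323
grasp_force: 59.6
6 [250.06486635 279.28491599] [16.5 18.  18.  17.8 17.8 16.2] cap [0.6013 0.1703] tx,ty [0.0041 0.1865] tz to .0435 -0.520417288462521 tcp [0.59910632 0.17166856 0.15808346] 31.275 0.03177293730091141
```

```bash
python3 -m pendant '[{"wx":0,"wy":0,"wz":0,"tx":0.004,"ty":0.187,"tz":0,"jaw":1},{"wx":0,"wy":0,"wz":0,"tx":0.004,"ty":0.187,"tz":-0.2,"jaw":1},{"wx":0,"wy":0,"wz":0,"tx":0.004,"ty":0.187,"tz":-0.38,"jaw":1},{"wx":0,"wy":0,"wz":0,"tx":0.004,"ty":0.187,"tz":-0.42,"jaw":1},{"wx":0,"wy":0,"wz":0,"tx":0.004,"ty":0.187,"tz":-0.43,"jaw":1}]'
python3 -m pendant '[{"wx":0,"wy":0,"wz":0,"tx":0,"ty":0,"tz":-0.03,"jaw":1},{"wx":0,"wy":0,"wz":0,"tx":0,"ty":0,"tz":-0.06,"jaw":1},{"wx":0,"wy":0,"wz":0,"tx":0,"ty":0,"tz":-0.09,"jaw":1},{"wx":0,"wy":0,"wz":0,"tx":0,"ty":0,"tz":-0.09,"jaw":1}]'
```

```text
clock: 31.9
tool_pos: [0.6001, 0.2104, 0.0724]
tcp_rot: [0.0, 0.405, 0.914, 0.0]
wrist_force: [-0.3, -0.0, 0.1]
width: 0.0319
grasp_force: 59.7
clock: 32.4
tool_pos: [0.5993, 0.2108, 0.0536]
tcp_rot: [-0.0, 0.404, 0.915, -0.0]
wrist_force: [-0.7, 0.2, 0.5]
width: 0.032
grasp_force: 59.7
```

```bash
python3 -m pendant '[{"wx":0,"wy":0,"wz":0,"tx":0,"ty":0,"tz":0,"jaw":-0.4},{"wx":0,"wy":0,"wz":0,"tx":0,"ty":0,"tz":0,"jaw":-0.4},{"wx":0,"wy":0,"wz":0,"tx":0,"ty":0,"tz":0,"jaw":-0.4},{"wx":0,"wy":0,"wz":0,"tx":0,"ty":0,"tz":0.25,"jaw":-0.4},{"wx":0,"wy":0,"wz":0,"tx":0,"ty":-0.1,"tz":0.5,"jaw":-0.4}]'
python3 - <<'E'
from h import *
look('h6.png',[(*D2W(x,y),.069) for x,y in[(-.058,-.029),(-.058,.029),(0,.029),(.058,.029)]])
E
python3 -m pendant '[{"wx":0,"wy":0,"wz":0,"tx":0,"ty":-0.25,"tz":0.1,"jaw":-1},{"wx":0,"wy":0,"wz":0,"tx":0,"ty":-0.5,"tz":0.2,"jaw":-1},{"wx":0,"wy":0,"wz":0,"tx":0,"ty":-0.75,"tz":0.36,"jaw":-1},{"wx":0,"wy":0,"wz":0,"tx":0,"ty":-1,"tz":0.36,"jaw":-1}]'
python3 -m pendant '[{"wx":0,"wy":0,"wz":0,"tx":0,"ty":-0.25,"tz":0,"jaw":-1},{"wx":0,"wy":0,"wz":0,"tx":0,"ty":-0.5,"tz":0,"jaw":-1},{"wx":0,"wy":0,"wz":0,"tx":0,"ty":-0.75,"tz":0,"jaw":-1},{"wx":0,"wy":0,"wz":0,"tx":0,"ty":-1,"tz":0,"jaw":-1}]'
python3 -m pendant '[{"wx":0,"wy":0,"wz":0,"tx":0,"ty":-0.25,"tz":0,"jaw":-1},{"wx":0,"wy":0,"wz":0,"tx":0,"ty":-0.35,"tz":0,"jaw":-1},{"wx":0,"wy":0,"wz":0,"tx":0,"ty":-0.35,"tz":0,"jaw":-1},{"wx":0,"wy":0,"wz":0,"tx":0,"ty":-0.35,"tz":0,"jaw":-1}]'
python3 - <<'E'
from h import *
look('v4.png',[(.603,-.2066)])
E
```

```text
clock: 33.02
tool_pos: [0.599, 0.193, 0.1549]
tcp_rot: [-0.001, 0.403, 0.915, 0.001]
wrist_force: [0.8, -0.4, 0.3]
width: 0.0599
grasp_force: 0.0
(np.float64(0.4835068007457658), np.float64(0.1550451619277953), 0.069) 7 [ 83.8 125.6] [16.  12.6 14.8  9.2 10.3  8.6 22.6] [0.4843 0.1569]
(np.float64(0.48622020998969573), np.float64(0.2129816565600645), 0.069) 7 [133.6  61.4] [15.9 15.7 11.8 14.   8.3 11.1 22.7] [0.4846 0.2109]
(np.float64(0.5441567046219649), np.float64(0.21026824731613458), 0.069) 7 [208.  125.3] [13.8 13.5 13.9 11.2 11.9  9.5  9.9] [0.5447 0.2124]
(np.float64(0.6020931992542341), np.float64(0.20755483807220468), 0.069) 8 [268.  179.8] [20.3 21.4  7.1  9.9  9.4 12.7 12.9 14.1] [0.5994 0.2122]
tcp [0.6033934  0.18915403 0.16203626] t 33.075 0.05960950010332399
clock: 33.58
tool_pos: [0.6014, -0.0105, 0.2289]
tcp_rot: [0.003, 0.404, 0.915, 0.001]
wrist_force: [2.3, 0.2, -1.5]
width: 0.0857
grasp_force: 0.0
clock: 34.08
tool_pos: [0.5995, -0.2108, 0.2262]
tcp_rot: [0.0, 0.404, 0.915, -0.0]
wrist_force: [1.0, -0.2, 0.3]
width: 0.0853
grasp_force: 0.0
clock: 34.58
tool_pos: [0.6002, -0.2761, 0.2261]
tcp_rot: [-0.0, 0.403, 0.915, 0.001]
wrist_force: [-0.4, 1.5, 0.2]
width: 0.0854
grasp_force: 0.0
(0.603, -0.2066) 8 [302.6 113.7] [14.1 13.3  6.9  4.  10.6  6.3 12.1 10.2] [ 0.604  -0.2027]
tcp [ 0.60032588 -0.27602867  0.22627965] t 34.625 0.08556963307109036
```

```bash
python3 - <<'E'
import cv2,numpy as np
a=cv2.imread('pics/h6.png')[20:260,40:360]; b=cv2.imread('pics/v4.png')[60:160,260:360]
cv2.imwrite('pics/c1.png',np.hstack([cv2.resize(a,(533,400)),cv2.resize(b,(260,260)) if 0 else cv2.copyMakeBorder(cv2.resize(b,(260,260),interpolation=cv2.INTER_CUBIC),0,140,0,0,cv2.BORDER_CONSTANT)]))
E
```

```text
(no output)
```

View pics/c1.png

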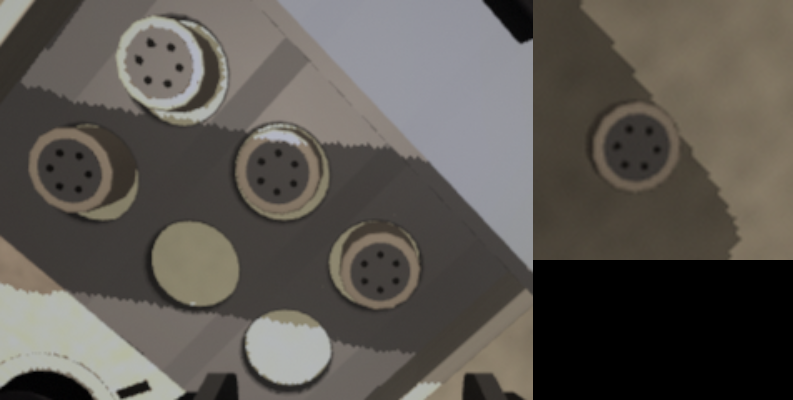

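```bash
python3 - <<'E'
from h import *
p=vision.camera_params('wrist'); print(ray(p,299.6,116.2,.028),sensors.sense()['tool_pos'])
E
```

```text
[ 0.60364781 -0.20628884  0.028     ] [ 0.60032588 -0.27602867  0.22627965]
```

```bash
python3 -m pendant '[{"wx":0,"wy":0,"wz":0,"tx":0.0175,"ty":0.17,"tz":-0.1,"jaw":-1},{"wx":0,"wy":0,"wz":0,"tx":0.0175,"ty":0.353,"tz":-0.2,"jaw":-1},{"wx":0,"wy":0,"wz":0,"tx":0.0175,"ty":0.353,"tz":-0.5,"jaw":-1},{"wx":0,"wy":0,"wz":0,"tx":0.0175,"ty":0.353,"tz":-0.8,"jaw":-1},{"wx":0,"wy":0,"wz":0,"tx":0.0175,"ty":0.353,"tz":-1,"jaw":-1}]'
python3 -m pendant '[{"wx":0,"wy":0,"wz":0,"tx":0,"ty":0,"tz":-0.085,"jaw":-1},{"wx":0,"wy":0,"wz":0,"tx":0,"ty":0,"tz":-0.085,"jaw":-0.2},{"wx":0,"wy":0,"wz":0,"tx":0,"ty":0,"tz":-0.085,"jaw":1},{"wx":0,"wy":0,"wz":0,"tx":0,"ty":0,"tz":-0.085,"jaw":1},{"wx":0,"wy":0,"wz":0,"tx":0,"ty":0,"tz":-0.085,"jaw":1}]'
python3 -m pendant '[{"wx":0,"wy":0,"wz":0,"tx":0,"ty":0,"tz":0,"jaw":1},{"wx":0,"wy":0,"wz":0,"tx":0,"ty":0,"tz":0.2,"jaw":1},{"wx":0,"wy":0,"wz":0,"tx":0,"ty":0.1,"tz":0.45,"jaw":1},{"wx":0,"wy":0,"wz":0,"tx":0,"ty":0.3,"tz":0.7,"jaw":1},{"wx":0,"wy":0,"wz":0,"tx":0,"ty":0.55,"tz":0.75,"jaw":1}]'
```

```text
clock: 35.25
tool_pos: [0.6023, -0.2056, 0.0238]
tcp_rot: [-0.001, 0.403, 0.915, 0.0]
wrist_force: [1.0, -0.7, 0.0]
width: 0.0853
grasp_force: 0.0
clock: 35.88
tool_pos: [0.6047, -0.2089, 0.0114]
tcp_rot: [0.002, 0.404, 0.915, 0.0]
wrist_force: [-0.8, 0.2, 4.9]
width: 0.0316
grasp_force: 59.1
clock: 36.5
tool_pos: [0.6058, -0.0991, 0.1641]
tcp_rot: [0.004, 0.406, 0.914, 0.001]
wrist_force: [0.1, -0.2, -0.4]
width: 0.0313
grasp_force: 59.6
```

Well 4 is at (.5994,.1496); hover at about y .12.

```bash
python3 -m pendant '[{"wx":0,"wy":0,"wz":0,"tx":-0.02,"ty":0.25,"tz":0,"jaw":1},{"wx":0,"wy":0,"wz":0,"tx":-0.02,"ty":0.5,"tz":0,"jaw":1},{"wx":0,"wy":0,"wz":0,"tx":-0.02,"ty":0.75,"tz":0,"jaw":1},{"wx":0,"wy":0,"wz":0,"tx":-0.02,"ty":1,"tz":0,"jaw":1}]'
python3 -m pendant '[{"wx":0,"wy":0,"wz":0,"tx":0,"ty":0.1,"tz":0,"jaw":1},{"wx":0,"wy":0,"wz":0,"tx":0,"ty":0.1,"tz":0,"jaw":1},{"wx":0,"wy":0,"wz":0,"tx":0,"ty":0.1,"tz":0,"jaw":1},{"wx":0,"wy":0,"wz":0,"tx":0,"ty":0.1,"tz":0,"jaw":1}]'
python3 - <<'E'
from h import *
held2('h7.png',(.058,-.029),.0112)
E
```

```text
clock: 37.0
tool_pos: [0.5994, 0.103, 0.1604]
tcp_rot: [0.001, 0.405, 0.915, 0.001]
wrist_force: [1.2, 0.5, -0.9]
width: 0.0319
grasp_force: 59.6
clock: 37.5
tool_pos: [0.5995, 0.1188, 0.1591]
tcp_rot: [0.0, 0.406, 0.914, -0.001]
wrist_force: [-0.2, 0.4, -0.1]
width: 0.0315
grasp_force: 59.6
6 [250.10992636 269.70197957] [16.8 17.2 18.3 18.4 17.  16.5] cap [0.599  0.1205] tx,ty [0.0019 0.1456] tz to .0435 -0.5217277515196849 tcp [0.59943073 0.11928182 0.15904555] 37.55 0.03176237640894128
```

```bash
python3 -m pendant '[{"wx":0,"wy":0,"wz":0,"tx":0.002,"ty":0.146,"tz":0,"jaw":1},{"wx":0,"wy":0,"wz":0,"tx":0.002,"ty":0.146,"tz":-0.2,"jaw":1},{"wx":0,"wy":0,"wz":0,"tx":0.002,"ty":0.146,"tz":-0.38,"jaw":1},{"wx":0,"wy":0,"wz":0,"tx":0.002,"ty":0.146,"tz":-0.42,"jaw":1},{"wx":0,"wy":0,"wz":0,"tx":0.002,"ty":0.146,"tz":-0.43,"jaw":1}]'
python3 -m pendant '[{"wx":0,"wy":0,"wz":0,"tx":0,"ty":0,"tz":-0.03,"jaw":1},{"wx":0,"wy":0,"wz":0,"tx":0,"ty":0,"tz":-0.06,"jaw":1},{"wx":0,"wy":0,"wz":0,"tx":0,"ty":0,"tz":-0.09,"jaw":1},{"wx":0,"wy":0,"wz":0,"tx":0,"ty":0,"tz":-0.09,"jaw":1}]'
```

```text
clock: 38.17
tool_pos: [0.6, 0.1502, 0.0733]
tcp_rot: [0.0, 0.405, 0.914, 0.0]
wrist_force: [0.8, 0.8, -0.2]
width: 0.0316
grasp_force: 59.6
clock: 38.67
tool_pos: [0.5992, 0.1506, 0.0547]
tcp_rot: [-0.0, 0.404, 0.915, -0.0]
wrist_force: [-0.2, -0.9, -0.0]
width: 0.0317
grasp_force: 59.6
```

```bash
python3 -m pendant '[{"wx":0,"wy":0,"wz":0,"tx":0,"ty":0,"tz":0,"jaw":-0.4},{"wx":0,"wy":0,"wz":0,"tx":0,"ty":0,"tz":0,"jaw":-0.4},{"wx":0,"wy":0,"wz":0,"tx":0,"ty":0,"tz":0,"jaw":-0.4},{"wx":0,"wy":0,"wz":0,"tx":0,"ty":0,"tz":0.25,"jaw":-0.4},{"wx":0,"wy":0,"wz":0,"tx":0,"ty":-0.1,"tz":0.6,"jaw":-0.4}]'
python3 -m pendant '[{"wx":0,"wy":0,"wz":0.17,"tx":0,"ty":0,"tz":0,"jaw":-1},{"wx":0,"wy":0,"wz":0.34,"tx":-0.1,"ty":0.1,"tz":0,"jaw":-1},{"wx":0,"wy":0,"wz":0.51,"tx":-0.2,"ty":0.3,"tz":0,"jaw":-1},{"wx":0,"wy":0,"wz":0.68,"tx":-0.25,"ty":0.5,"tz":0,"jaw":-1},{"wx":0,"wy":0,"wz":0.75,"tx":-0.25,"ty":0.5,"tz":0,"jaw":-1}]'
python3 -m pendant '[{"wx":0,"wy":0,"wz":0,"tx":0,"ty":0,"tz":0,"jaw":-1},{"wx":0,"wy":0,"wz":0,"tx":0,"ty":0,"tz":0,"jaw":-1}]'
python3 - <<'E'
from h import *
im,p=snap('wrist','w8.png'); s=sensors.sense(); print(s['tool_pos'],s['tcp_rot'])
w=D2W(0,.132); print(w,(w-s['tool_pos'][:2])/.2,(.089-s['tool_pos'][2])/.2)
for q in[(-.03,.139),(.03,.139),(.03,.125),(-.03,.125)]: 
    u,v=proj(p,[*D2W(*q),.11]); cv2.circle(im,(int(u),int(v)),2,(255,0,0),-1)
cv2.imwrite('pics/w8b.png',cv2.cvtColor(cv2.resize(im,(800,600)),cv2.COLOR_RGB2BGR))
E
```

```text
clock: 39.3
tool_pos: [0.5985, 0.1351, 0.1655]
tcp_rot: [-0.001, 0.403, 0.915, -0.0]
wrist_force: [1.3, 0.1, -0.5]
width: 0.0599
grasp_force: 0.0
clock: 39.92
tool_pos: [0.5478, 0.2385, 0.1659]
tcp_rot: [-0.0, 0.019, 1.0, 0.002]
wrist_force: [-0.1, 0.2, -1.1]
width: 0.0855
grasp_force: 0.0
clock: 40.17
tool_pos: [0.5499, 0.2326, 0.1651]
tcp_rot: [0.0, 0.025, 1.0, -0.0]
wrist_force: [0.2, -0.2, 0.1]
width: 0.0855
grasp_force: 0.0
[0.54993205 0.23258063 0.16513717] [ 7.23305040e-05  2.47872058e-02  9.99692695e-01 -3.22303527e-04]
[0.54897535 0.31315547] [-0.00478353  0.40287419] -0.3806858628018282
```

View pics/w8b.png

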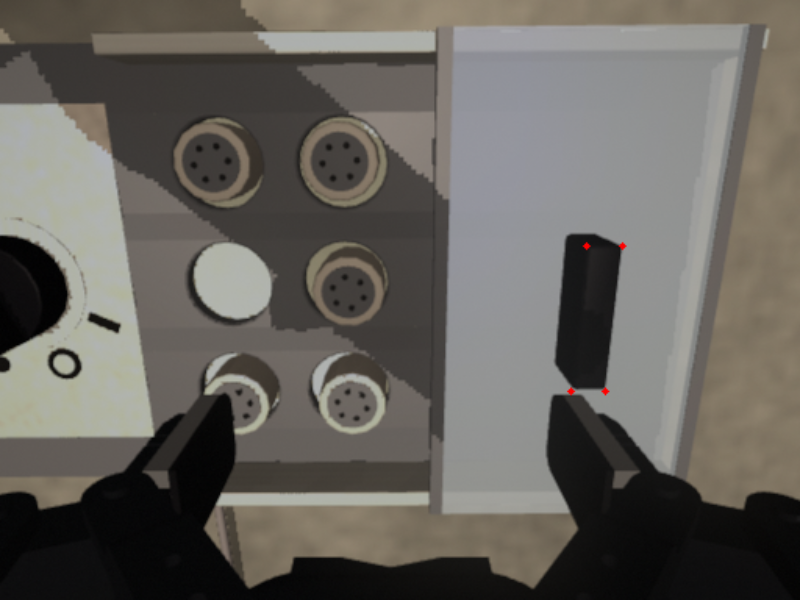

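```bash
python3 -m pendant '[{"wx":0,"wy":0,"wz":0,"tx":0,"ty":0.25,"tz":0,"jaw":-1},{"wx":0,"wy":0,"wz":0,"tx":-0.005,"ty":0.4,"tz":0,"jaw":-1},{"wx":0,"wy":0,"wz":0,"tx":-0.005,"ty":0.4,"tz":-0.2,"jaw":-1},{"wx":0,"wy":0,"wz":0,"tx":-0.005,"ty":0.4,"tz":-0.38,"jaw":-1},{"wx":0,"wy":0,"wz":0,"tx":-0.005,"ty":0.4,"tz":-0.38,"jaw":-1}]'
python3 -m pendant '[{"wx":0,"wy":0,"wz":0,"tx":0,"ty":0,"tz":0,"jaw":1},{"wx":0,"wy":0,"wz":0,"tx":0,"ty":0,"tz":0,"jaw":1},{"wx":0,"wy":0,"wz":0,"tx":0,"ty":0,"tz":0,"jaw":1},{"wx":0,"wy":0,"wz":0,"tx":0,"ty":0,"tz":0,"jaw":1},{"wx":0,"wy":0,"wz":0,"tx":0,"ty":0,"tz":0,"jaw":1}]'
python3 -m pendant '[{"wx":0,"wy":0,"wz":0,"tx":-0.007,"ty":-0.15,"tz":0,"jaw":1},{"wx":0,"wy":0,"wz":0,"tx":-0.015,"ty":-0.32,"tz":0,"jaw":1},{"wx":0,"wy":0,"wz":0,"tx":-0.023,"ty":-0.49,"tz":0,"jaw":1},{"wx":0,"wy":0,"wz":0,"tx":-0.03,"ty":-0.63,"tz":0,"jaw":1},{"wx":0,"wy":0,"wz":0,"tx":-0.031,"ty":-0.67,"tz":0,"jaw":1}]'
python3 -m pendant '[{"wx":0,"wy":0,"wz":0,"tx":0,"ty":0,"tz":0,"jaw":1},{"wx":0,"wy":0,"wz":0,"tx":0,"ty":0,"tz":0,"jaw":1},{"wx":0,"wy":0,"wz":0,"tx":0,"ty":0,"tz":0,"jaw":1}]'
```

```text
clock: 40.85
tool_pos: [0.5471, 0.3115, 0.0866]
tcp_rot: [-0.002, 0.024, 1.0, -0.002]
wrist_force: [-1.1, -0.7, 0.1]
width: 0.0858
grasp_force: 0.0
clock: 41.48
tool_pos: [0.5489, 0.3131, 0.0902]
tcp_rot: [0.0, 0.024, 1.0, -0.0]
wrist_force: [-0.7, -2.0, 6.2]
width: 0.0123
grasp_force: 59.7
clock: 42.1
tool_pos: [0.5433, 0.1811, 0.0902]
tcp_rot: [0.001, 0.024, 1.0, 0.002]
wrist_force: [1.7, 11.2, -4.0]
width: 0.012
grasp_force: 62.2
clock: 42.48
tool_pos: [0.5433, 0.1812, 0.0901]
tcp_rot: [0.001, 0.023, 1.0, 0.001]
wrist_force: [0.2, 2.3, 7.0]
width: 0.0128
grasp_force: 63.4
```

```bash
python3 -m pendant '[{"wx":0,"wy":0,"wz":0,"tx":0,"ty":0,"tz":0,"jaw":-0.5},{"wx":0,"wy":0,"wz":0,"tx":0,"ty":0,"tz":0,"jaw":-1},{"wx":0,"wy":0,"wz":0,"tx":0,"ty":0,"tz":0.25,"jaw":-1},{"wx":0,"wy":0,"wz":0.1,"tx":0,"ty":-0.05,"tz":0.5,"jaw":-1},{"wx":0,"wy":0,"wz":0.25,"tx":-0.01,"ty":-0.25,"tz":0.6,"jaw":-1}]'
python3 -m pendant '[{"wx":0,"wy":0,"wz":0.108,"tx":-0.02,"ty":-0.2,"tz":-0.1,"jaw":-1},{"wx":0,"wy":0,"wz":0.108,"tx":-0.02,"ty":-0.4,"tz":-0.1,"jaw":-1},{"wx":0,"wy":0,"wz":0.108,"tx":-0.02,"ty":-0.4,"tz":-0.1,"jaw":-1},{"wx":0,"wy":0,"wz":0.108,"tx":-0.02,"ty":-0.4,"tz":-0.1,"jaw":-1}]'
python3 - <<'E'
from h import *
im,p=snap('wrist','w9.png'); s=sensors.sense(); print(s['tool_pos'],s['tcp_rot'])
w=D2W(0,-.135); print((w-s['tool_pos'][:2])/.2,(.077-s['tool_pos'][2])/.2)
r=s['tcp_rot'];print(2*np.degrees(np.arctan2(r[2],r[1]))-90)
E
```

```text
clock: 43.1
tool_pos: [0.5413, 0.1323, 0.2121]
tcp_rot: [0.002, -0.112, 0.994, 0.001]
wrist_force: [1.7, -1.7, -0.1]
width: 0.0854
grasp_force: 0.0
clock: 43.6
tool_pos: [0.5362, 0.05, 0.1891]
tcp_rot: [-0.0, -0.163, 0.987, 0.0]
wrist_force: [0.3, 1.3, 0.2]
width: 0.0855
grasp_force: 0.0
[0.53630276 0.05075973 0.18928964] [ 9.11537343e-05 -1.63762472e-01  9.86499709e-01  4.11266598e-04]
[ 0.00090773 -0.02155956] -0.5614481964282813
108.85070468955212
```

```bash
python3 -m pendant '[{"wx":0,"wy":0,"wz":0,"tx":0.001,"ty":-0.02,"tz":-0.1,"jaw":-1},{"wx":0,"wy":0,"wz":0,"tx":0.001,"ty":-0.02,"tz":-0.35,"jaw":-1},{"wx":0,"wy":0,"wz":0,"tx":0.001,"ty":-0.02,"tz":-0.56,"jaw":-1},{"wx":0,"wy":0,"wz":0,"tx":0.001,"ty":-0.02,"tz":-0.56,"jaw":-1},{"wx":0,"wy":0,"wz":0,"tx":0.001,"ty":-0.02,"tz":-0.56,"jaw":1}]'
python3 -m pendant '[{"wx":0,"wy":0,"wz":0,"tx":0,"ty":0,"tz":0,"jaw":1},{"wx":0,"wy":0,"wz":0,"tx":0,"ty":0,"tz":0,"jaw":1},{"wx":0,"wy":0,"wz":0,"tx":0,"ty":0,"tz":0,"jaw":1},{"wx":0,"wy":0,"wz":0,"tx":0,"ty":0,"tz":0,"jaw":1},{"wx":0,"wy":0,"wz":0,"tx":0,"ty":0,"tz":0,"jaw":1}]'
```

```text
clock: 44.28
tool_pos: [0.5375, 0.0471, 0.0785]
tcp_rot: [0.001, -0.164, 0.986, 0.0]
wrist_force: [0.3, -0.2, 0.5]
width: 0.0697
grasp_force: 0.0
clock: 44.9
tool_pos: [0.5368, 0.0466, 0.0783]
tcp_rot: [0.001, -0.163, 0.987, 0.0]
wrist_force: [-1.1, 1.0, 6.9]
width: 0.0125
grasp_force: 58.8
```

Clockwise by 0.75 rad = 43° → wz −0.716.

```bash
python3 -m pendant '[{"wx":0,"wy":0,"wz":-0.16,"tx":0,"ty":0,"tz":0,"jaw":1},{"wx":0,"wy":0,"wz":-0.32,"tx":0,"ty":0,"tz":0,"jaw":1},{"wx":0,"wy":0,"wz":-0.48,"tx":0,"ty":0,"tz":0,"jaw":1},{"wx":0,"wy":0,"wz":-0.64,"tx":0,"ty":0,"tz":0,"jaw":1},{"wx":0,"wy":0,"wz":-0.716,"tx":0,"ty":0,"tz":0,"jaw":1}]'
python3 -m pendant '[{"wx":0,"wy":0,"wz":0,"tx":0,"ty":0,"tz":0,"jaw":1},{"wx":0,"wy":0,"wz":0,"tx":0,"ty":0,"tz":0,"jaw":1}]'
python3 -m pendant '[{"wx":0,"wy":0,"wz":0,"tx":0,"ty":0,"tz":0,"jaw":-0.3},{"wx":0,"wy":0,"wz":0,"tx":0,"ty":0,"tz":0,"jaw":-0.3},{"wx":0,"wy":0,"wz":0,"tx":0,"ty":0,"tz":0.25,"jaw":-1},{"wx":0,"wy":0,"wz":0,"tx":0,"ty":0,"tz":0.5,"jaw":-1},{"wx":0,"wy":0,"wz":0,"tx":0,"ty":0,"tz":0.75,"jaw":-1}]'
python3 -m pendant '[{"wx":0,"wy":0,"wz":0,"tx":0.2,"ty":-0.1,"tz":0.1,"jaw":-1},{"wx":0,"wy":0,"wz":0,"tx":0.2,"ty":-0.1,"tz":0.1,"jaw":-1},{"wx":0,"wy":0,"wz":0,"tx":0.2,"ty":-0.1,"tz":0.1,"jaw":-1}]'
python3 - <<'E'
from h import *
im,p=snap('wrist','w10.png'); print(sensors.sense()['tool_pos'])
for q in[(-.03,.007),(.03,.007),(.03,-.007),(-.03,-.007)]: 
    u,v=proj(p,[*D2W(*q),.11]); cv2.circle(im,(int(u),int(v)),1,(255,0,0),-1)
cv2.imwrite('pics/w10b.png',cv2.cvtColor(cv2.resize(im,(800,600)),cv2.COLOR_RGB2BGR))
E
```

```text
clock: 45.52
tool_pos: [0.5366, 0.0458, 0.0782]
tcp_rot: [0.0, 0.211, 0.978, -0.0]
wrist_force: [-2.0, 0.1, 6.9]
width: 0.0127
grasp_force: 59.0
clock: 45.78
tool_pos: [0.5366, 0.0458, 0.0782]
tcp_rot: [0.0, 0.209, 0.978, 0.0]
wrist_force: [-2.0, 0.1, 8.3]
width: 0.0129
grasp_force: 59.0
clock: 46.4
tool_pos: [0.5363, 0.0454, 0.2286]
tcp_rot: [-0.0, 0.21, 0.978, 0.0]
wrist_force: [-0.1, -0.3, 0.6]
width: 0.0858
grasp_force: 0.0
clock: 46.78
tool_pos: [0.5757, 0.0256, 0.2464]
tcp_rot: [-0.001, 0.21, 0.978, -0.0]
wrist_force: [-0.5, 0.8, -0.7]
width: 0.0856
grasp_force: 0.0
[0.57525852 0.02586847 0.24623747]
```

View pics/w10b.png

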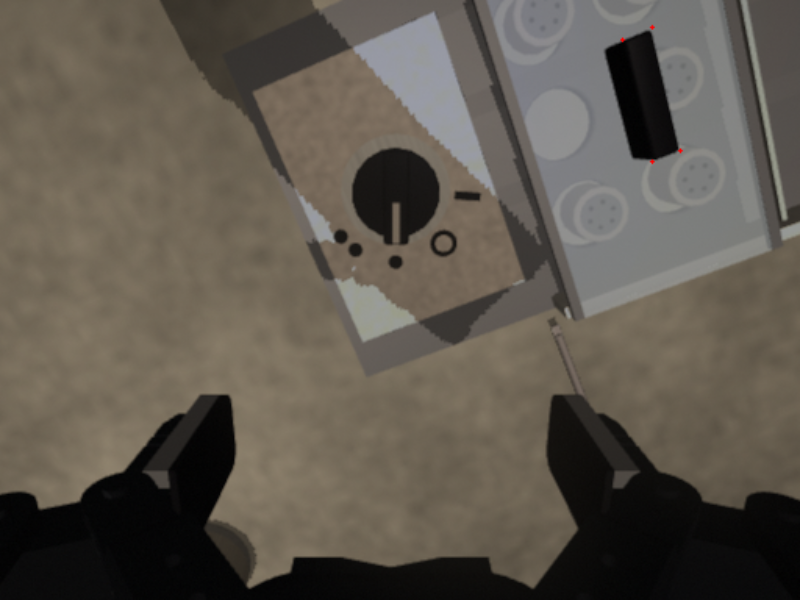

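```bash
python3 -c "
from bench import finish_job; print(finish_job())"
```

```text
the job is handed in; nothing more can be done
None
```

The job is handed in: all five pods sit in wells of their own, the cover is shut, the selector points at the single-dot mark, the gripper is empty, and I did not touch the can, offcuts or screwdriver; the judge's verdict was not shown.

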